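# Contact-test a batch of rod-mounted cameras and pack them

## Robot

A 7-joint arm with a two-finger parallel gripper is mounted at the origin on the work surface. World frame = base frame: x ahead of the robot, y to its left, z up, the work surface at z = 0. Lengths are in mm, angles in rad, forces in N, time in s.
With the tool pointing down it reaches from about 400 to 875 mm from the base axis. Payload 4.4 kg.
Tool frame: the origin (TCP) lies between the finger pads; the fingertips stand ctrl.tcp_to_tips ahead of it and the grasp point (between the pads) lies 8 mm behind it (ctrl.tcp_to_tips is the distance from the TCP to the fingertips, in mm); z points along the fingers, y is the direction in which the jaws open and shut (so a half turn about z gives the same grasp; the last joint's range is limited). The gripper opens to 85 mm and grips with 20 to 120 N. Pads are 22 mm wide; open, the fingers measure 114 mm over their backs; the gripper's body (76 mm by 85 mm) begins 54 mm behind the grasp point. The pads swing forward as they close: fully open they stand 13 mm farther back than shut.
Start: joints at [1.065, 0.628, 0.038, 1.517, -0.027, 0.996, -0.02], TCP at [276.771, -588.146, 242.313] pointing down, gripper open.
Joint ranges: [-3.06, 3.06], [-0.37, 2.12], [-1.25, 1.32], [0.18, 2.47], [-1.1, 4.24], [0.23, 1.98], [-2.94, 2.94]. Speed limits (rad/s): [2.57, 2.57, 3.14, 3.14, 3.14, 3.14, 3.14].

## Interface

Orientations are given as [roll, pitch, yaw] about the fixed x, y, z axes, in that order (R = Rz(yaw) Ry(pitch) Rx(roll)).
In Python, from cell import ctrl gives the robot as it stands.
- The arm moves only by the tool send_rows, never from a script. Its argument "rows" is a list of rows, each an object of numbers: "x", "y", "z": the shift along the world's x, y, z in cm; "roll": the turn about the world's z in degrees; "claw": the closure, from 0 (fully open) to 1 (shut). A call has 1 to 5 rows; each row is the pose to reach, as a shift and turn from the pose commanded when the call began; what a row does not reach only later rows make up. A row lasts 1/12 s, in which the tool goes at most 41.7 mm and 7.16 degrees, less where a joint would pass 70% of its speed; a pose out of reach is approached as far as the arm can. A call with a gripper value outside its range is refused whole. The fingers move at their own pace and stop on an object; the grip force is fixed at half the most. Time passes only in rows, so rows that repeat a pose let the fingers close. It gives the time, the measured TCP pose, the force and the opening at its end, in the units of the state.
- ctrl.read_state(): the state, without advancing time (a new reading comes with each control period).
- ctrl.get_image(name): name is "scene" or "side" or "wrist"; returns (picture, depth): 400x640x3 uint8, blue, green, red; 400x640 float32, mm along the optical axis (not along the pixel's ray), 0 where there is no reading.
- ctrl.get_calibration(name): a dict with "intrinsics" (3x3 intrinsics, pixels), "dist_coeffs" ([k1, k2, p1, p2, k3] as OpenCV has them; the pictures are not rectified), "T" (4x4, takes a point from camera to world coordinates). Camera axes: x right, y down, z forward; pixel columns grow to the right and rows downward; lengths in mm; the calibration is good to about 2 mm. A picture is of the moment at which its call begins: read the wrist's pose just before it. get_calibration takes no time and is no camera call; for the wrist camera it gives the pose at the moment of the call.
- ctrl.finish_job(): hands the job in, once; it reports no verdict.
Trained networks look in the newest picture that a camera, given by its name, has taken for a name from the list of things; names that differ only in an ending like _2 or _b are one class to them, and where a whole thing is asked for, a point or a joint stands for the part that bears it (a point fixed in the world has none). Each returns a list of dicts, best first, with "confidence" (0 to 1); they miss things now and then, are a little off and sometimes report something else, mostly with a low value. They report only what shows in the picture. A call takes as long as a camera call. They do not tell look-alikes from the thing itself.
- ctrl.recognise(camera, query): "uv" ([column, row] in pixels, amid what is visible of it).
- ctrl.regions_of(camera, query): "region" (400x640 bool, what is visible of it) and "uv" ([column, row] in pixels, amid what is visible of it).
- ctrl.place_of(camera, query): "uv" ([column, row] in pixels: a listed point, or the origin of a listed thing).
The state is a dict: "clock": time; "qpos": joint angles; "qd": joint speeds; "tau": joint torques, N m; "eef_pos": TCP position; "tool_rot": TCP orientation; "force": force on the tool from outside, world axes, zero at the start; "torque": the same for the moment, N m; "width": finger opening in mm.
Only numpy, scipy, OpenCV 4.12 (cv2) and the standard library are available. Lean on these libraries where they do the work, as an engineer would, in place of code of your own. Each camera call takes 0.05 s, during which the arm holds its last target. There are 200 camera calls.

## Task

Test the rear-view cameras lying on the desk mat: slide each one's rod into a rod clamp of the test rig, past its spring plunger, until the head sits fully home against the clamp; with all of them clamped, pull the rig's lever towards the robot to its stop, hold it there for a second, and ease it back to rest slowly, over two seconds or more, without letting it fly back. Then draw the cameras out and set each one down gently (not dropped), flat on its underside, on the floor of the open white carton, without disturbing the other things on the desk.

Things in the scene. Friction and masses are not known exactly. Their poses are not given: they have to be found in the camera images.
- cam0: a rear-view camera (two or three are present): black box head 44 (x) x 42 (y) x 28 mm high with a steel rod 12 mm thick sticking 60 mm out of the middle of its +x face, axis 14 mm above the underside, last 9 mm tapering to 5 mm; lens 4 mm proud on the -x face. Origin: centre of the head's underside; x along the rod, z up. About 0.16 kg (varies)
- cam1: a rear-view camera (two or three are present): black box head 44 (x) x 42 (y) x 28 mm high with a steel rod 12 mm thick sticking 60 mm out of the middle of its +x face, axis 14 mm above the underside, last 9 mm tapering to 5 mm; lens 4 mm proud on the -x face. Origin: centre of the head's underside; x along the rod, z up. About 0.16 kg (varies)
- cam2: a rear-view camera (two or three are present): black box head 44 (x) x 42 (y) x 28 mm high with a steel rod 12 mm thick sticking 60 mm out of the middle of its +x face, axis 14 mm above the underside, last 9 mm tapering to 5 mm; lens 4 mm proud on the -x face. Origin: centre of the head's underside; x along the rod, z up. About 0.16 kg (varies)
- clamp0 (a point): mouth of a rod clamp: centre of the bore in its flat front face, 85 mm above the table; x points into the bore (away from the robot), z up. Bore 14 x 14 mm, 50 mm long, open at the back. Fully home, the camera's +x head face touches the clamp's face: camera origin at x = -22, z = -14 mm from here. Rightmost clamp (-y)
- clamp1 (a point): mouth of a rod clamp: centre of the bore in its flat front face, 85 mm above the table; x points into the bore (away from the robot), z up. Bore 14 x 14 mm, 50 mm long, open at the back. Fully home, the camera's +x head face touches the clamp's face: camera origin at x = -22, z = -14 mm from here. Middle clamp
- clamp2 (a point): mouth of a rod clamp: centre of the bore in its flat front face, 85 mm above the table; x points into the bore (away from the robot), z up. Bore 14 x 14 mm, 50 mm long, open at the back. Fully home, the camera's +x head face touches the clamp's face: camera origin at x = -22, z = -14 mm from here. Leftmost clamp (+y)
- rig: aluminium test rig, fixed; three clamp blocks 90 mm apart, 46 mm wide, 104 mm tall. A spring plunger (brass, black knob) in each bore's +y wall, 25 mm in, stands 4.5 mm into the bore: sliding a rod in past it or pulling it out takes 5 to 10 N, and it presses the rod on the -y wall. Origin: on the table below the middle clamp's mouth; x away from the robot
- lever (a joint): the rig's sprung hand lever: 0 rad at rest (leaning 0.25 rad away from the robot), 0.9 rad at its stop, pulled towards the robot. Spring brings it back: about 3 N at the handle at rest, 10 N at the stop; partly damped (about 0.7 N m s), but if let go from far out it flies back. It drives the grey contact bar behind the clamps up to the rod ends
- lever_grip (a point): middle of the free part of the lever's horizontal black handle: a round bar 16 mm thick lying along the rig's y (same axes as the clamps at rest), 150 mm from the pivot line, free for 30 mm either side of this point; moves with the lever
- lever_pivot (a point): point on the lever's pivot line (which lies along the rig's y), 50 mm above the table, in the plane in which lever_grip swings; x points away from the robot
- carton: open white card carton, 160 (x) x 300 (y) x 35 mm high outside, walls and floor 5 mm thick; does not move. Origin: centre of its underside. Room for three cameras side by side with rods along its x
- bottle: bystander: green-glass bottle 60 mm across, 150 mm tall; origin at its foot
- tape: bystander: roll of clear tape 90 mm across, 24 mm high; origin at its foot
- adapter: bystander: black plug adapter 50 x 45 x 30 mm with no rod; origin at its foot
- mug: bystander: white mug 80 mm across, 90 mm tall; origin at its foot
There are look-alikes about, which are no part of the job. Leave any pink or turquoise look-alike of the cam0 alone.

How it is judged:
By the outcome, as a careful person would: the job done as asked, in the order asked, and still so for the second after the job is handed in, with the robot touching nothing.
Of cam0, cam1, cam2 only 2 to 3 are there at a start; the rules pass over those that are not, and their reading is None.
At some moment in a run one of cam0, cam1, cam2 may be knocked a few centimetres aside while the robot is not near it.
It also fails if it takes over 210 s, if anything falls off the work surface, if the arm or the gripper's body presses on something with over 40 N, if the wrist force passes 120 N, or if a joint passes its speed limit or range.

## Working session

There is one attempt and no reset: what is moved stays moved. The work goes in short steps, Python scripts to look and compute and a tool call to move; the robot and the scene stay as the last step left them, time stands still between calls to the robot, and variables do not carry over. Pictures are saved under pics/ and viewed, on a budget of 14 in all, crops included, one or two more only if the job needs it, and the job is handed in when it is done.

Besides the shell and the picture viewer there is one more tool, called after ">>>" as name(argument=value, ...), one argument or row to a line, values as JSON. send_rows: Moves the arm, as the interface text tells. Its arguments: {"type":"object","properties":{"rows":{"type":"array"}},"required":["rows"]}

```bash
ls; mkdir -p pics
cat > h.py <<'E'
import numpy as np, cv2
from cell import ctrl
def cal(n):
    c=ctrl.get_calibration(n); return np.array(c["intrinsics"],float),np.array(c["dist_coeffs"],float),np.array(c["T"],float)
def ray(n,uv,c=None):
    K,d,T=c or cal(n); p=cv2.undistortPoints(np.array([[uv]],float),K,d)[0,0]
    return T[:3,:3]@np.array([p[0],p[1],1]),T[:3,3]
def atz(n,uv,z,c=None):
    r,o=ray(n,uv,c); return o+r*(z-o[2])/r[2]
def atd(n,uv,D,c=None):
    r,o=ray(n,uv,c); return o+r*D
def proj(n,P,c=None):
    K,d,T=c or cal(n); Ti=np.linalg.inv(T); P=np.atleast_2d(np.array(P,float))
    return cv2.projectPoints(P,cv2.Rodrigues(Ti[:3,:3])[0],Ti[:3,3],K,d)[0][:,0]
def cloud(n,D,c=None):
    K,d,T=c or cal(n); v,u=np.mgrid[:400,:640]
    p=cv2.undistortPoints(np.stack([u.ravel(),v.ravel()],1).astype(float)[:,None],K,d)[:,0]
    P=np.c_[p,np.ones(len(p))]*D.ravel()[:,None]
    W=P@T[:3,:3].T+T[:3,3]; W[D.ravel()==0]=np.nan
    return W.reshape(400,640,3)
E
python3 - <<'E'
from h import *
s=ctrl.read_state(); print(s, ctrl.tcp_to_tips)
ims=[]
for n in("scene","side"):
    im,D=ctrl.get_image(n); c=cal(n); cv2.imwrite(f"pics/{n}0.png",im); np.save(f"pics/{n}0.npy",D)
    print(n,c[2].round(2).tolist())
    for q in("cam0","clamp0","clamp1","clamp2","lever_grip","lever_pivot","rig","carton","bottle","tape","adapter","mug"):
        f=ctrl.recognise if q in("bottle","tape","adapter","mug") else ctrl.place_of
        for r in f(n,q)[:6]:
            uv=r["uv"]; u,v=[int(round(t)) for t in uv]
            d=D[min(max(v,0),399),min(max(u,0),639)]
            print(n,q,np.round(uv,1),round(r["confidence"],2),atd(n,uv,d,c).round(0) if d else None, atz(n,uv,0,c).round(0))
E
```

```text
pics
{'clock': 0.0, 'qpos': array([ 1.06518892,  0.62934887,  0.03841048,  1.51841091, -0.0270262 ,
        0.99628848, -0.01999277]), 'qd': array([ 0.00170917,  0.00158091, -0.00070378,  0.00036057,  0.00227217,
       -0.00036458,  0.00142736]), 'tau': array([ 1.43838220e-04, -5.63396108e+01,  1.22621041e+00, -1.93444043e+01,
        1.09624013e-02,  1.06006226e-02, -1.58234633e-05]), 'eef_pos': array([ 276.52981655, -587.55309676,  241.37299066]), 'tool_rot': array([-3.13965360e+00, -1.38399029e-05,  4.39824855e-01]), 'force': array([ 0.47028566,  1.10669073, -0.71322283]), 'torque': array([-0.00745599,  0.03949535,  0.00709132]), 'width': 85.88802693535632} 11.0
scene [[0.81, 0.41, -0.43, 1240.64], [0.59, -0.54, 0.6, -1238.54], [0.02, -0.74, -0.67, 1390.3], [0.0, 0.0, 0.0, 1.0]]
scene cam0 [232.5 331.4] 0.83 [ 522. -672.   30.] [ 507. -660.    0.]
scene cam0 [233.3 273.9] 0.77 [ 362. -498.   22.] [ 348. -486.    0.]
scene cam0 [412.2 162.7] 0.73 [644. 210. 200.] [545. 453.   0.]
scene cam0 [314.2 211.6] 0.72 [395. -75.  16.] [385. -62.   0.]
scene cam0 [301.4 240.2] 0.67 [ 444. -
[... 2549 characters left out ...]
5 [621. 193.   8.] [626. 190.   0.]
side lever_pivot [207.  215.7] 0.29 [634. 215. 202.] [767. 132.   0.]
side rig [263.9 212.4] 0.98 [609.  -5.  12.] [616. -11.   0.]
side carton [257.5 285.9] 0.74 [423. 230.   8.] [426. 227.   0.]
side bottle [308.5 147. ] 0.65 [ 647. -311.   88.] [ 701. -377.    0.]
side bottle [243.3 208.2] 0.46 [623.  75. 107.] [688.  23.   0.]
side tape [350.1 154.2] 0.76 [ 531. -433.   25.] [ 543. -453.   -0.]
side tape [242.4 212.8] 0.16 [615.  89. 103.] [676.  40.   0.]
side adapter [384.2 213.2] 0.63 [ 258. -269.   31.] [ 268. -291.    0.]
side adapter [219.9 217. ] 0.16 [712. 117.  23.] [726. 107.   0.]
side mug [166.5 288.8] 0.81 [650. 425.   4.] [652. 424.   0.]
```

View pics/scene0.png

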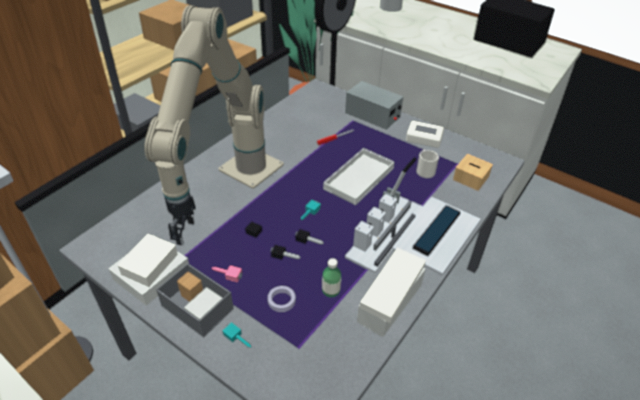

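View pics/side0.png

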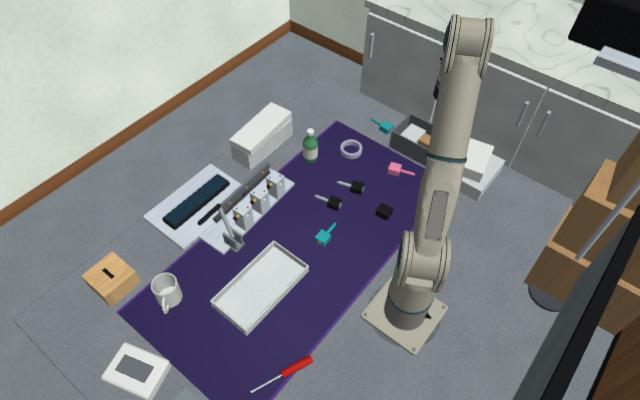

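Two black cameras with rods: scene (302,238) and (281,252), which match side (334,203) and (356,187). The turquoise items at scene (314,210) and (235,331), the pink one at (232,273) and the rodless adapter at (253,228) are not targets. I'm moving the wrist camera over them for an enlarged look.

>>> send_rows(
  rows=[
    {"x":2,"y":3.6},
    {"x":4,"y":7.2},
    {"x":6,"y":10.5},
    {"x":8,"y":14},
    {"x":9,"y":17},
  ],
)

```text
$.rows[0]: bad value
```

>>> send_rows(
  rows=[
    {"x":2,"y":3.5},
    {"x":4,"y":7},
    {"x":5,"y":10.5},
    {"x":6,"y":14},
    {"x":6,"y":15},
  ],
)

```text
$.rows[0]: bad value
```

Run:
```python
from h import *
s=ctrl.read_state(); print(s["eef_pos"],s["tool_rot"],s["clock"])
c=cal("wrist"); im,D=ctrl.get_image("wrist"); cv2.imwrite("pics/w1.png",im); np.save("pics/w1.npy",D)
print(c[2].round(3).tolist())
for q in("cam0",):
    for r in ctrl.place_of("wrist",q): print(np.round(r["uv"]),r["confidence"],atz("wrist",r["uv"],0,c).round(1))
# rig geometry from scene depth
for n in("scene","side"):
    cc=cal(n); W=cloud(n,np.load(f"pics/{n}0.npy"),cc); 
    for zlo,zhi,t in((98,110,"clamptop"),(150,230,"lever")):
        m=(W[...,2]>zlo)&(W[...,2]<zhi)&(W[...,0]>500)&(W[...,0]<760)&(W[...,1]>-190)&(W[...,1]<300)
        k,l,st,ce=cv2.connectedComponentsWithStats(m.astype(np.uint8))
        for i in range(1,k):
            if st[i,4]>8:
                P=W[l==i]; print(n,t,st[i,4],P.min(0).round(),P.max(0).round(),P.mean(0).round(),ce[i].round())
```

```text
[ 276.76383565 -588.14146045  242.30955177] [-3.14158622e+00 -2.04969739e-05  4.39777635e-01] 1.3
[[0.425, -0.859, -0.285, 349.794], [-0.905, -0.404, -0.133, -552.979], [-0.001, 0.314, -0.949, 374.693], [0.0, 0.0, 0.0, 1.0]]
[275.  80.] 0.84 [ 353.2 -487.6    0. ]
[466.  14.] 0.68 [ 515.1 -662.     0. ]
scene clamptop 100 [606.  40.  98.] [658.  95. 109.] [633.  68. 102.] [388. 200.]
scene clamptop 103 [ 694. -101.   98.] [713. 112. 108.] [703.  -1. 101.] [395. 219.]
scene clamptop 119 [608. -46.  98.] [659.   8. 110.] [636. -20. 104.] [376. 213.]
scene clamptop 143 [ 610. -136.   98.] [667. -79. 110.] [ 637. -110.  104.] [364. 228.]
scene clamptop 24 [ 701. -150.   98.] [ 714. -105.  105.] [ 707. -129.  101.] [378. 240.]
scene lever 109 [625. 143. 150.] [649. 248. 211.] [639. 181. 190.] [407. 168.]
side clamptop 177 [ 691. -149.   98.] [715. 110. 110.] [703. -16. 102.] [245. 183.]
side clamptop 138 [ 610. -131.   98.] [663. -80. 110.] [ 636. -104.  105.] [275. 177.]
side clamptop 155 [606. -41.  98.] [661.  12. 110.] [632. -15. 104.] [259. 192.]
side clamptop 160 [602.  48.  98.] [658.  99. 110.] [628.  75. 105.] [242. 208.]
side clamptop 11 [598. 157.  99.] [615. 167. 108.] [608. 164. 103.] [228. 227.]
side lever 195 [619. 153. 154.] [647. 254. 211.] [633. 196. 194.] [212. 213.]
```

View pics/w1.png

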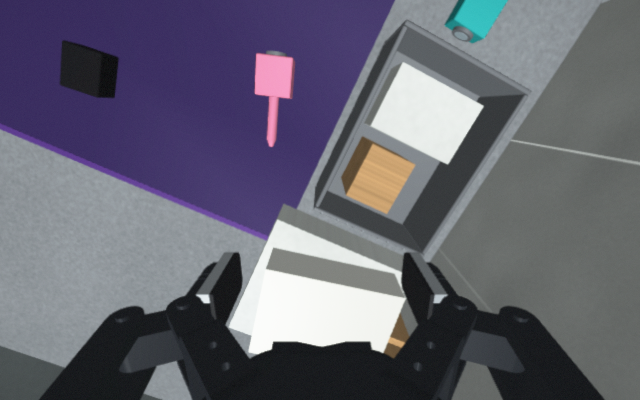

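>>> send_rows(
  rows=[
    {"x":1.5,"y":3.6,"z":0,"roll":0,"claw":0},
    {"x":3,"y":7.2,"z":0,"roll":0,"claw":0},
    {"x":4.5,"y":10.8,"z":0,"roll":0,"claw":0},
    {"x":6,"y":14.4,"z":0,"roll":0,"claw":0},
    {"x":7,"y":18,"z":0,"roll":0,"claw":0},
  ],
)

```text
clock: 1.82
eef_pos: [348.2, -406.3, 242.5]
tool_rot: [3.141, -0.001, 0.441]
force: [1.0, -0.4, -0.2]
width: 85.4
```

>>> send_rows(
  rows=[
    {"x":1.5,"y":3.6,"z":0,"roll":0,"claw":0},
    {"x":3,"y":7.2,"z":0,"roll":0,"claw":0},
    {"x":4.5,"y":10.8,"z":0,"roll":0,"claw":0},
    {"x":5,"y":14.4,"z":0,"roll":0,"claw":0},
    {"x":5,"y":15,"z":0,"roll":0,"claw":0},
  ],
)

```text
clock: 2.23
eef_pos: [398.4, -251.1, 242.3]
tool_rot: [-3.138, -0.002, 0.449]
force: [-0.3, -0.0, -0.2]
width: 85.4
```

```bash
cat > look.py <<'E'
import sys
from h import *
# look.py tag z0 : wrist picture, segments dark heads + steel rods by height from depth
s=ctrl.read_state(); print(s["eef_pos"].round(1),s["tool_rot"].round(3),s["clock"],s["width"])
c=cal("wrist"); im,D=ctrl.get_image("wrist"); t=sys.argv[1]; cv2.imwrite(f"pics/{t}.png",im)
W=cloud("wrist",D,c); np.save(f"pics/{t}.npy",W)
for r in ctrl.regions_of("wrist","cam0"):
    m=r["region"]; P=W[m]; col=im[m].mean(0); sat=np.ptp(col)
    top=P[(P[:,2]>22)&(P[:,2]<34)]; rod=P[(P[:,2]>9)&(P[:,2]<21.5)]
    print(np.round(r["uv"]),round(r["confidence"],2),"bgr",col.round(),m.sum(),len(top))
    if len(top)>50:
        (cx,cy),(w,h),a=cv2.minAreaRect(top[:,:2].astype(np.float32)); pc=P[:,:2].mean(0)
        v=P[np.argmax(np.hypot(*(P[:,:2]-[cx,cy]).T)),:2]-[cx,cy]
        print("  head",round(cx,1),round(cy,1),"size",round(w,1),round(h,1),"rect",round(a,1),"z",np.median(top[:,2]).round(1),"rod tip dir deg",np.degrees(np.arctan2(v[1],v[0])).round(1),np.hypot(*v).round(1))
E
python3 look.py w2; python3 -c "
from h import *
for r in ctrl.place_of('wrist','cam0'): print(np.round(r['uv']),r['confidence'],atz('wrist',r['uv'],0).round(1))"
```

```text
[ 398.4 -251.1  242.3] [-3.138e+00 -2.000e-03  4.490e-01] 2.2333 85.35530867711786
[305. 119.] 0.95 bgr [103.  97.  96.] 1947 1342
  head 454.4 -198.0 size 87.0 42.1 rect 13.1 z 28.8 rod tip dir deg nan nan
[378. 177.] 0.95 bgr [97. 93. 91.] 1684 1121
  head 428.0 -312.4 size 79.1 41.7 rect 18.6 z 28.8 rod tip dir deg nan nan
[175. 126.] 0.78 bgr [193. 189.  57.] 2273 1424
  head 375.2 -66.6 size 42.4 83.4 rect 2.9 z 28.8 rod tip dir deg nan nan
[457. 263.] 0.7 bgr [189. 156. 215.] 1177 879
  head 359.2 -486.5 size 49.0 43.2 rect 17.3 z 28.3 rod tip dir deg nan nan
[619. 224.] 0.63 bgr [165. 165.  52.] 1497 884
  head 511.6 -663.9 size 45.6 48.3 rect 86.0 z 28.1 rod tip dir deg nan nan
[302. 123.] 0.95 [ 441.2 -208.8    0. ]
[177. 122.] 0.74 [373.3 -61.6   0. ]
[372. 178.] 0.72 [ 414.8 -325.7    0. ]
[608. 219.] 0.6 [ 508.8 -670.4    0. ]
[449. 264.] 0.59 [ 346.9 -498.     0. ]
```

View pics/w2.png

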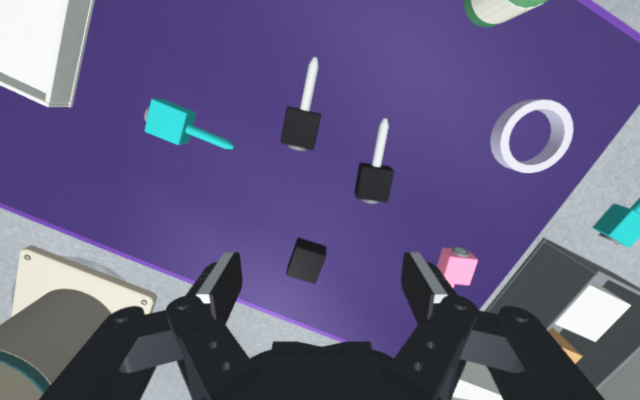

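The wrist view shows two black cameras with steel rods at (302,128) and (374,182), both clear of neighbours. Turquoise is at (170,120), pink at (457,266), and the rodless adapter at (306,260). Next: exact head poses from the dark pixels.

```bash
cat > head.py <<'E'
import sys
from h import *
# pose of black cams from a saved wrist picture
def heads(t,zt=28.8):
    im=cv2.imread(f"pics/{t}.png"); W=np.load(f"pics/{t}.npy"); out=[]
    g=im.max(2); top=(abs(W[...,2]-zt)<4)&(g<75)
    k,l,st,ce=cv2.connectedComponentsWithStats(top.astype(np.uint8))
    for i in range(1,k):
        if st[i,4]<150: continue
        P=W[l==i][:,:2].astype(np.float32); (cx,cy),(w,h),a=cv2.minAreaRect(P)
        if not(30<w<56 and 30<h<56): continue
        rod=(g>110)&(np.ptp(im.astype(int),axis=2)<60)&(W[...,2]>12)&(np.hypot(W[...,0]-cx,W[...,1]-cy)<95)&(np.hypot(W[...,0]-cx,W[...,1]-cy)>25)
        R=W[rod][:,:2]
        if len(R)<40: print("no rod",cx,cy,len(R)); continue
        vx,vy,x0,y0=cv2.fitLine(R.astype(np.float32),cv2.DIST_HUBER,0,.01,.01).ravel()
        if vx*(x0-cx)+vy*(y0-cy)<0: vx,vy=-vx,-vy
        off=-(cx-x0)*vy+(cy-y0)*vx
        print(t,"px",ce[i].round(),"head",round(cx,1),round(cy,1),"size",round(w,1),round(h,1),"rect",round(a,1),"rod deg",np.degrees(np.arctan2(vy,vx)).round(1),"n",len(R),"head offset from rod line",off.round(1))
heads(sys.argv[1],float(sys.argv[2]) if len(sys.argv)>2 else 28.8)
E
python3 head.py w2
```

```text
w2 px [300. 128.] head 437.6 -201.7 size 43.3 41.2 rect 12.9 rod deg -64.4 n 1741 head offset from rod line 44.9
w2 px [374. 183.] head 415.8 -316.0 size 42.7 40.9 rect 18.6 rod deg -12.7 n 1037 head offset from rod line -30.2
no rod 271.4239501953125 -285.1783447265625 7
```

>>> send_rows(
  rows=[
    {"x":2,"y":2.5,"z":-2,"roll":-6,"claw":0},
    {"x":4.1,"y":5.2,"z":-5,"roll":-12.7,"claw":0},
    {"x":4.1,"y":5.6,"z":-8,"roll":-12.7,"claw":0},
    {"x":4.1,"y":5.6,"z":-11,"roll":-12.7,"claw":0},
    {"x":4.1,"y":5.6,"z":-12,"roll":-12.7,"claw":0},
  ],
)

```text
clock: 2.8
eef_pos: [436.1, -202.9, 118.8]
tool_rot: [-3.14, 0.005, 0.217]
force: [-0.4, 0.2, 0.9]
width: 85.5
```

```bash
sleep 0
python3 - <<'E'
from h import *
ctrl.get_image("wrist"); ctrl.get_image("wrist")
E
python3 look.py w3|head -1; python3 head.py w3
```

```text
[ 436.2 -203.8  120.2] [-3.14   0.004  0.215] 2.9 85.61713039545639
```

View pics/w3.png

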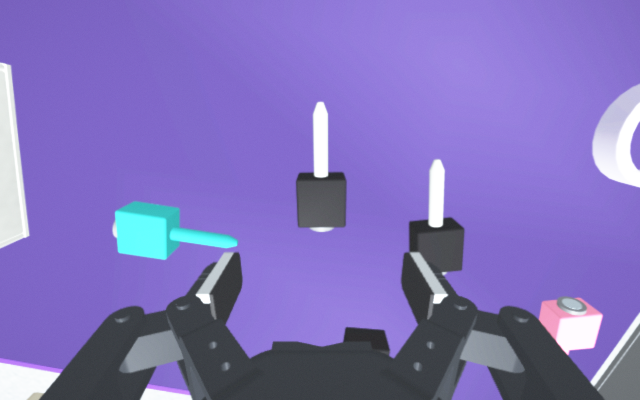

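Run:
```python
from h import *
im=cv2.imread("pics/w3.png");W=np.load("pics/w3.npy")
print(im[200,321],W[200,321],im[140,321],W[140,321], W[245,437],W[330,250])
m=(im.max(2)<90)&(np.mgrid[:400,:640][0]<285)
k,l,st,ce=cv2.connectedComponentsWithStats(m.astype(np.uint8))
for i in range(1,k):
    if st[i,4]>300:
        P=W[l==i]; P=P[P[:,2]>np.nanmedian(P[:,2])-4]; print(ce[i].round(),st[i,4],np.nanmedian(P[:,2]),cv2.minAreaRect(P[:,:2].astype(np.float32)))
```

```text
[92 89 86] [ 441.54813572 -201.13291157   29.65997911] [255 255 255] [ 489.12827141 -190.74018827   21.29989482] [ 421.75090456 -311.72533779   28.34161272] [ 263.89828699 -157.81948001    1.71496855]
[321. 183.] 780 28.777743529869667 ((443.9393310546875, -200.24652099609375), (31.175565719604492, 39.61134338378906), 13.591988563537598)
[438. 245.] 2272 28.701958558190597 ((432.5700988769531, -297.88018798828125), (101.53401184082031, 42.290164947509766), 65.59321594238281)
[231. 272.] 505 140.410976405108 ((431.0725402832031, -159.774169921875), (15.825090408325195, 1.958195686340332), 12.726104736328125)
[411. 272.] 491 139.8957042398466 ((449.5001525878906, -243.60853576660156), (15.265756607055664, 1.9412474632263184), 9.31251335144043)
```

>>> send_rows(
  rows=[
    {"x":0.5,"y":0.2,"z":-3,"roll":0.5,"claw":0},
    {"x":0.5,"y":0.2,"z":-6,"roll":0.5,"claw":0},
    {"x":0.5,"y":0.2,"z":-8.6,"roll":0.5,"claw":0},
    {"x":0.5,"y":0.2,"z":-10,"roll":0.5,"claw":0},
    {"x":0.5,"y":0.2,"z":-10.6,"roll":0.5,"claw":0},
  ],
)

```text
clock: 3.42
eef_pos: [443.2, -201.6, 16.4]
tool_rot: [-3.14, 0.002, 0.225]
force: [-0.1, 0.2, 0.3]
width: 85.5
```

>>> send_rows(
  rows=[
    {"x":0,"y":0,"z":0,"roll":0,"claw":0.3},
    {"x":0,"y":0,"z":0,"roll":0,"claw":0.6},
    {"x":0,"y":0,"z":0,"roll":0,"claw":0.8},
    {"x":0,"y":0,"z":0,"roll":0,"claw":0.8},
    {"x":0,"y":0,"z":0,"roll":0,"claw":0.8},
  ],
)

```text
clock: 3.83
eef_pos: [444.6, -201.1, 18.8]
tool_rot: [3.141, -0.001, 0.227]
force: [-0.0, -0.1, 6.2]
width: 41.0
```

>>> send_rows(
  rows=[
    {"x":0,"y":0,"z":0,"roll":0,"claw":0.8},
    {"x":0,"y":0,"z":0,"roll":0,"claw":0.8},
    {"x":0,"y":0,"z":0,"roll":0,"claw":0.8},
  ],
)

```text
clock: 4.08
eef_pos: [444.6, -201.1, 18.8]
tool_rot: [3.141, -0.001, 0.227]
force: [-0.4, -0.3, 7.4]
width: 40.8
```

>>> send_rows(
  rows=[
    {"x":0,"y":0,"z":2.5,"roll":0,"claw":0.8},
    {"x":0,"y":0,"z":5.5,"roll":0,"claw":0.8},
    {"x":1.5,"y":3,"z":8,"roll":-3,"claw":0.8},
    {"x":3.5,"y":6,"z":8,"roll":-7,"claw":0.8},
    {"x":5,"y":9.4,"z":8,"roll":-10.5,"claw":0.8},
  ],
)

```text
clock: 4.5
eef_pos: [496.6, -107.2, 100.2]
tool_rot: [3.141, -0.006, 0.037]
force: [1.3, -0.1, -1.5]
width: 40.5
```

Run:
```python
from h import *
ctrl.get_image("wrist"); ctrl.get_image("wrist")
for q in (0,):
    s=ctrl.read_state(); print(s["eef_pos"].round(1),s["tool_rot"].round(3),s["force"].round(1),s["width"])
    c=cal("wrist"); im,D=ctrl.get_image("wrist"); cv2.imwrite("pics/w4.png",im); W=cloud("wrist",D,c); np.save("pics/w4.npy",W)
    for r in ctrl.place_of("wrist","clamp0"): print(np.round(r["uv"],1),r["confidence"],atz("wrist",r["uv"],85,c).round(1))
```

```text
[497.6 -98.3  98.5] [-3.137 -0.004  0.054] [-0.6 -0.5 -1. ] 40.98070332065385
[352.   26.7] 0.76 [ 613.8 -105.1   85. ]
[156.4  23.4] 0.63 [610.9 -14.9  85. ]
```

View pics/w4.png

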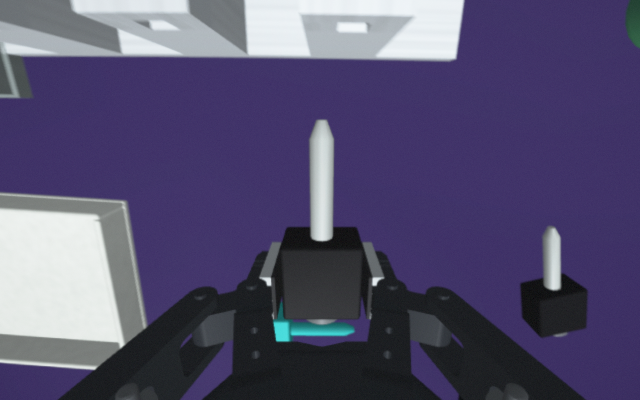

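>>> send_rows(
  rows=[
    {"x":0,"y":0,"z":0,"roll":0,"claw":0.8},
    {"x":0,"y":0,"z":0,"roll":0,"claw":0.8},
    {"x":0,"y":0,"z":0,"roll":0,"claw":0.8},
    {"x":0,"y":0,"z":0,"roll":0,"claw":0.8},
  ],
)

```text
clock: 5.03
eef_pos: [493.0, -107.7, 97.2]
tool_rot: [-3.141, 0.002, 0.041]
force: [0.7, 0.3, -0.6]
width: 40.3
```

```bash
cat > rod.py <<'E'
import sys
from h import *
# held rod + clamp mouths, wrist camera
t=sys.argv[1]
s=ctrl.read_state(); print(s["eef_pos"].round(1),s["tool_rot"].round(3),s["force"].round(1),s["width"].round(1),s["clock"])
c=cal("wrist"); im,D=ctrl.get_image("wrist"); cv2.imwrite(f"pics/{t}.png",im); W=cloud("wrist",D,c)
p=s["eef_pos"]; yaw=s["tool_rot"][2]; ax=np.array([np.cos(yaw),np.sin(yaw)]); ay=np.array([-ax[1],ax[0]])
L=(W[...,:2]-p[:2])@ax; M=(W[...,:2]-p[:2])@ay; Z=W[...,2]-p[2]
ok=(abs(M)<12)&(L>20)&(L<90)&(abs(Z+5)<20)
# rod edges per slice, at rod top
for a in range(24,90,7):
    m=ok&(abs(L-a)<2)
    if m.sum()>8: print("L",a,"M mid",((np.percentile(M[m],2)+np.percentile(M[m],98))/2).round(2),"w",np.ptp(M[m]).round(1),"ztop",np.percentile(Z[m],90).round(1))
print("tip L",np.nanmax(L[ok]).round(1))
h=(abs(M)<18)&(abs(L)<40)&(abs(Z-10)<12); print("head top z rel",np.nanmedian(Z[h]).round(1),"L range",np.nanpercentile(L[h],[1,99]).round(1))
for r in ctrl.place_of("wrist","clamp0"):
    P=atz("wrist",r["uv"],85,c); d=P[:2]-p[:2]; print("mouth",np.round(r["uv"],1),round(r["confidence"],2),P.round(1),"L,M",(d@ax).round(1),(d@ay).round(1))
E
python3 rod.py w5
```

```text
Traceback (most recent call last):
  File "rod.py", line 5, in <module>
    s=ctrl.read_state(); print(s["eef_pos"].round(1),s["tool_rot"].round(3),s["force"].round(1),s["width"].round(1),s["clock"])
                                                                                                ^^^^^^^^^^^^^^^^
AttributeError: 'float' object has no attribute 'round'
```

```bash
sed -i 's/s\["width"\].round(1)/round(float(s["width"]),1)/' rod.py; python3 rod.py w5
```

```text
[ 493.  -107.7   97.2] [-3.141e+00  2.000e-03  4.100e-02] [ 0.7  0.3 -0.6] 40.3 5.0333
L 24 M mid 0.85 w 11.6 ztop 2.0
L 31 M mid 1.11 w 11.9 ztop 2.0
L 38 M mid 0.83 w 11.8 ztop 2.0
L 45 M mid 0.82 w 11.6 ztop 1.8
L 52 M mid 0.83 w 11.4 ztop 1.9
L 59 M mid 0.82 w 11.7 ztop 2.1
L 66 M mid 0.84 w 11.6 ztop 1.9
L 73 M mid 0.96 w 7.1 ztop -0.4
tip L 74.8
head top z rel 9.7 L range [-31.3  38.4]
mouth [329.4  15.4] 0.96 [ 612.7 -105.5   85. ] L,M 119.7 -2.7
mouth [125.2  14. ] 0.81 [610.1 -13.3  85. ] L,M 120.9 89.5
```

>>> send_rows(
  rows=[
    {"x":1,"y":0,"z":-0.3,"roll":-0.5,"claw":0.8},
    {"x":2,"y":-0.1,"z":-0.7,"roll":-0.5,"claw":0.8},
    {"x":2.5,"y":-0.1,"z":-0.7,"roll":-0.5,"claw":0.8},
    {"x":2.5,"y":-0.1,"z":-0.7,"roll":-0.5,"claw":0.8},
    {"x":2.5,"y":-0.1,"z":-0.7,"roll":-0.5,"claw":0.8},
  ],
)

```text
clock: 5.55
eef_pos: [518.9, -107.4, 89.8]
tool_rot: [-3.14, 0.002, 0.035]
force: [-1.1, 0.5, -1.6]
width: 41.0
```

```bash
python3 rod.py w6
```

```text
[ 518.9 -107.4   89.8] [-3.14e+00  2.00e-03  3.50e-02] [-1.1  0.5 -1.6] 41.0 5.55
L 24 M mid 0.84 w 11.5 ztop 2.1
L 31 M mid 1.14 w 11.9 ztop 2.1
L 38 M mid 0.83 w 11.8 ztop 2.0
L 45 M mid 0.85 w 11.6 ztop 2.1
L 52 M mid 0.84 w 11.4 ztop 2.1
L 59 M mid 0.83 w 11.2 ztop 1.9
L 66 M mid 1.02 w 11.6 ztop 1.7
L 73 M mid 0.95 w 7.1 ztop -0.7
tip L 74.8
head top z rel 9.7 L range [-31.3  38.3]
mouth [326.9  74.1] 0.75 [ 613.5 -105.6   85. ] L,M 94.6 -1.6
mouth [123.6  72.2] 0.56 [611.5 -13.5  85. ] L,M 95.9 90.6
```

View pics/w6.png

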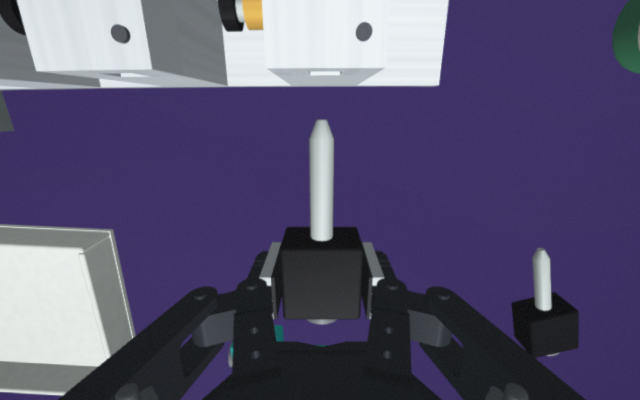

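>>> send_rows(
  rows=[
    {"x":0,"y":-0.2,"z":0,"roll":-0.2,"claw":0.8},
    {"x":1,"y":-0.17,"z":0,"roll":-0.2,"claw":0.8},
    {"x":2,"y":-0.14,"z":0,"roll":-0.2,"claw":0.8},
    {"x":3,"y":-0.1,"z":0,"roll":-0.2,"claw":0.8},
    {"x":3,"y":-0.1,"z":0,"roll":-0.2,"claw":0.8},
  ],
)

```text
clock: 6.07
eef_pos: [550.7, -108.5, 90.5]
tool_rot: [-3.141, -0.002, 0.032]
force: [0.8, 0.9, -1.7]
width: 40.6
```

```bash
python3 rod.py w7
```

```text
[ 550.7 -108.5   90.5] [-3.141e+00 -2.000e-03  3.200e-02] [ 0.8  0.9 -1.7] 40.6 6.0667
L 24 M mid 0.87 w 11.5 ztop 2.2
L 31 M mid 1.16 w 12.0 ztop 2.3
L 38 M mid 0.86 w 11.8 ztop 2.0
L 45 M mid 0.88 w 11.6 ztop 2.2
L 52 M mid 0.86 w 11.3 ztop 1.8
L 59 M mid 0.87 w 11.1 ztop 2.1
L 66 M mid -0.02 w 24.0 ztop 14.8
L 73 M mid 0.31 w 23.6 ztop 14.8
L 80 M mid 0.04 w 23.8 ztop 14.8
L 87 M mid -0.12 w 23.8 ztop 14.8
tip L 90.0
head top z rel 9.7 L range [-31.3  38.5]
mouth [136.7 144.7] 0.74 [610.9 -14.8  85. ] L,M 63.2 91.7
mouth [320.8 147.1] 0.64 [ 612.4 -105.3   85. ] L,M 61.8 1.2
```

View pics/w7.png

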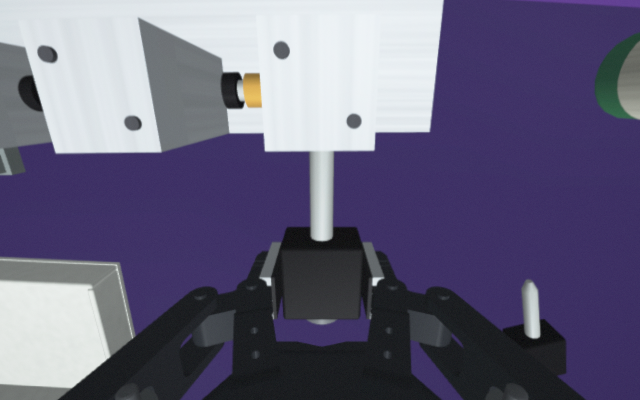

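>>> send_rows(
  rows=[
    {"x":0.5,"y":0,"z":0,"roll":0,"claw":0.8},
    {"x":1,"y":0,"z":0,"roll":0,"claw":0.8},
    {"x":1.5,"y":0.05,"z":0,"roll":0,"claw":0.8},
    {"x":2,"y":0.05,"z":0,"roll":0,"claw":0.8},
    {"x":2.5,"y":0.05,"z":0,"roll":0,"claw":0.8},
  ],
)

```text
clock: 6.58
eef_pos: [571.3, -108.0, 89.6]
tool_rot: [-3.14, 0.007, 0.031]
force: [-2.7, 0.2, -2.8]
width: 40.8
```

>>> send_rows(
  rows=[
    {"x":0.5,"y":0,"z":0,"roll":0,"claw":0.8},
    {"x":1,"y":0.05,"z":0,"roll":0,"claw":0.8},
    {"x":1.5,"y":0.05,"z":0,"roll":0,"claw":0.8},
    {"x":2,"y":0.05,"z":0,"roll":0,"claw":0.8},
    {"x":2.2,"y":0.05,"z":0,"roll":0,"claw":0.8},
  ],
)

```text
clock: 7.0
eef_pos: [594.0, -107.2, 89.4]
tool_rot: [-3.14, 0.006, 0.032]
force: [-6.3, -0.7, -2.9]
width: 40.8
```

```bash
python3 rod.py w8
```

```text
[ 594.  -107.2   89.4] [-3.14   0.006  0.032] [-6.3 -0.7 -2.9] 40.8 7.0
L 24 M mid -0.15 w 22.2 ztop 14.9
L 31 M mid 1.41 w 21.4 ztop 14.9
L 38 M mid -0.07 w 23.7 ztop 14.9
L 45 M mid 0.24 w 23.6 ztop 14.9
L 52 M mid -0.04 w 23.7 ztop 15.0
L 59 M mid 0.0 w 24.0 ztop 15.0
L 66 M mid 0.04 w 23.6 ztop 14.9
L 73 M mid 1.0 w 7.1 ztop -1.1
tip L 74.7
head top z rel 10.4 L range [-30.8  39.5]
mouth [149.7 228.1] 0.84 [609.9 -13.5  85. ] L,M 18.9 93.1
mouth [321.7 230.6] 0.76 [ 611.6 -105.9   85. ] L,M 17.6 0.8
```

>>> send_rows(
  rows=[
    {"x":0.2,"y":0,"z":0,"roll":0,"claw":0.8},
    {"x":0.4,"y":0,"z":0,"roll":0,"claw":0.8},
    {"x":0.6,"y":0,"z":0,"roll":0,"claw":0.8},
    {"x":0.6,"y":0,"z":0,"roll":0,"claw":0.8},
  ],
)

```text
clock: 7.43
eef_pos: [599.1, -107.1, 89.5]
tool_rot: [-3.139, 0.007, 0.032]
force: [-8.0, 0.8, -0.7]
width: 40.6
```

>>> send_rows(
  rows=[
    {"x":0.2,"y":0,"z":0,"roll":0,"claw":0.8},
    {"x":0.4,"y":0,"z":0,"roll":0,"claw":0.8},
    {"x":0.4,"y":0,"z":0,"roll":0,"claw":0.8},
  ],
)

```text
clock: 7.68
eef_pos: [599.2, -107.1, 89.5]
tool_rot: [-3.138, 0.015, 0.032]
force: [-16.4, 0.9, 7.0]
width: 40.8
```

```bash
python3 rod.py w9
```

```text
[ 599.2 -107.1   89.5] [-3.138  0.015  0.032] [-16.4   0.9   7. ] 40.8 7.6833
L 24 M mid 0.83 w 21.7 ztop 14.9
L 31 M mid -0.3 w 23.2 ztop 15.0
L 38 M mid -0.05 w 23.7 ztop 15.0
L 45 M mid 0.08 w 23.7 ztop 14.9
L 52 M mid 0.11 w 23.7 ztop 15.0
L 59 M mid -0.18 w 23.9 ztop 15.0
L 66 M mid -0.06 w 23.8 ztop 13.1
L 73 M mid 1.11 w 7.1 ztop -1.0
tip L 74.7
head top z rel 10.8 L range [-30.6  39.5]
mouth [322.  236.3] 0.83 [ 613.4 -106.    85. ] L,M 14.2 0.6
mouth [154.4 238. ] 0.82 [609.2 -14.9  85. ] L,M 12.9 91.9
```

View pics/w9.png

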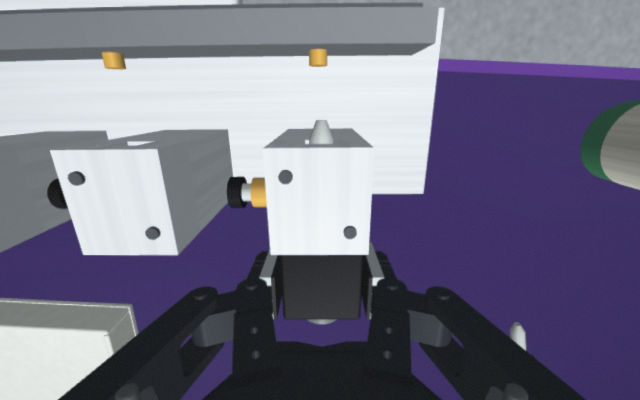

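>>> send_rows(
  rows=[
    {"x":-0.4,"y":0,"z":0,"roll":0,"claw":0.8},
    {"x":-0.4,"y":0,"z":0,"roll":0,"claw":0.4},
    {"x":-0.4,"y":0,"z":0,"roll":0,"claw":0.2},
    {"x":-0.4,"y":0,"z":0,"roll":0,"claw":0.2},
  ],
)

```text
clock: 8.12
eef_pos: [604.0, -107.7, 91.1]
tool_rot: [-3.141, -0.003, 0.031]
force: [-0.2, 0.2, -1.0]
width: 68.1
```

>>> send_rows(
  rows=[
    {"x":0,"y":0,"z":2.5,"roll":0,"claw":0.2},
    {"x":0,"y":0,"z":5,"roll":0,"claw":0.2},
    {"x":-2,"y":-2,"z":8,"roll":0,"claw":0.2},
    {"x":-4.5,"y":-4.5,"z":9.5,"roll":4,"claw":0.2},
    {"x":-7,"y":-7,"z":10,"roll":8,"claw":0},
  ],
)

```text
clock: 8.53
eef_pos: [534.6, -178.6, 193.8]
tool_rot: [3.138, -0.007, 0.177]
force: [-0.7, -1.4, -0.4]
width: 78.4
```

>>> send_rows(
  rows=[
    {"x":-2.5,"y":-2.5,"z":0,"roll":3,"claw":0},
    {"x":-5,"y":-5,"z":0,"roll":6,"claw":0},
    {"x":-7.5,"y":-7.5,"z":0,"roll":8,"claw":0},
    {"x":-10,"y":-10,"z":0,"roll":8,"claw":0},
    {"x":-12,"y":-12,"z":0,"roll":8,"claw":0},
  ],
)

```text
clock: 8.95
eef_pos: [410.7, -300.5, 191.1]
tool_rot: [3.139, -0.0, 0.309]
force: [0.3, -0.7, 0.0]
width: 85.0
```

>>> send_rows(
  rows=[
    {"x":0,"y":0,"z":0,"roll":0,"claw":0},
    {"x":0,"y":0,"z":0,"roll":0,"claw":0},
    {"x":0,"y":0,"z":0,"roll":0,"claw":0},
  ],
)

```text
clock: 9.2
eef_pos: [413.2, -297.6, 190.7]
tool_rot: [3.141, -0.001, 0.311]
force: [-0.6, -0.0, 0.4]
width: 85.4
```

Run:
```python
from h import *
s=ctrl.read_state(); print(s["eef_pos"].round(1),s["tool_rot"].round(3),s["clock"])
c=cal("wrist"); im,D=ctrl.get_image("wrist"); cv2.imwrite("pics/w10.png",im); W=cloud("wrist",D,c); np.save("pics/w10.npy",W)
for r in ctrl.regions_of("wrist","cam0"):
    m=r["region"]&(im.max(2)<130)&(abs(W[...,2]-28.8)<4); print(np.round(r["uv"]),round(r["confidence"],2),m.sum(), im[r["region"]].mean(0).round())
    if m.sum()>150:
        k,l,st,ce=cv2.connectedComponentsWithStats(m.astype(np.uint8)); i=1+np.argmax(st[1:,4]); print(cv2.minAreaRect(W[l==i][:,:2].astype(np.float32)))
        rm=r["region"]&~(im.max(2)<130)&(W[...,2]>14); 
        R=W[rm][:,:2].astype(np.float32); v=cv2.fitLine(R,cv2.DIST_HUBER,0,.01,.01).ravel(); print("rod",np.degrees(np.arctan2(v[1],v[0])),v[2:],len(R))
```

```text
[ 413.2 -297.6  190.7] [ 3.141e+00 -1.000e-03  3.110e-01] 9.2
[454. 265.] 0.97 0 [210. 185. 222.]
[626. 195.] 0.74 10 [147. 146.  59.]
[105. 153.] 0.61 0 [215. 214.  65.]
[340. 180.] 0.58 1455 [116. 110. 109.]
((415.9517517089844, -316.88580322265625), (43.3321533203125, 41.324729919433594), 17.848796844482422)
rod 18.439487 [ 458.50278 -301.8985 ] 633
```

View pics/w10.png

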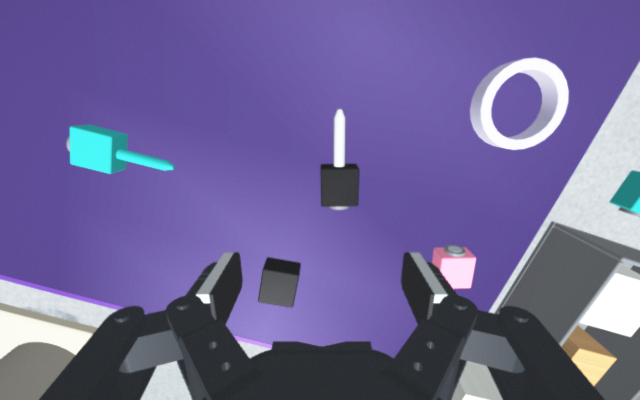

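>>> send_rows(
  rows=[
    {"x":0.3,"y":-0.9,"z":-3.5,"roll":0.6,"claw":0},
    {"x":0.6,"y":-1.8,"z":-7.5,"roll":0.6,"claw":0},
    {"x":0.6,"y":-1.8,"z":-11.5,"roll":0.6,"claw":0},
    {"x":0.6,"y":-1.8,"z":-15,"roll":0.6,"claw":0},
    {"x":0.6,"y":-1.8,"z":-17.1,"roll":0.6,"claw":0},
  ],
)

```text
clock: 9.72
eef_pos: [417.7, -313.3, 15.7]
tool_rot: [-3.137, 0.003, 0.324]
force: [0.2, 0.6, -0.4]
width: 85.5
```

>>> send_rows(
  rows=[
    {"x":0,"y":0,"z":0,"roll":0,"claw":0.2},
    {"x":0,"y":0,"z":0,"roll":0,"claw":0.4},
    {"x":0,"y":0,"z":0,"roll":0,"claw":0.8},
    {"x":0,"y":0,"z":0,"roll":0,"claw":0.8},
    {"x":0,"y":0,"z":0,"roll":0,"claw":0.8},
  ],
)

```text
clock: 10.13
eef_pos: [419.1, -316.1, 21.2]
tool_rot: [3.14, -0.001, 0.322]
force: [-0.3, 0.2, 5.3]
width: 40.8
```

>>> send_rows(
  rows=[
    {"x":0,"y":0,"z":0,"roll":0,"claw":0.8},
    {"x":0,"y":0,"z":0,"roll":0,"claw":0.8},
  ],
)

```text
clock: 10.3
eef_pos: [419.1, -316.1, 21.2]
tool_rot: [3.14, -0.001, 0.322]
force: [0.3, 0.4, 7.5]
width: 40.6
```

>>> send_rows(
  rows=[
    {"x":0,"y":0,"z":2.5,"roll":0,"claw":0.8},
    {"x":0,"y":0,"z":6,"roll":0,"claw":0.8},
    {"x":0,"y":2.5,"z":9,"roll":0,"claw":0.8},
    {"x":0,"y":5.5,"z":11,"roll":-3,"claw":0.8},
    {"x":0,"y":9,"z":12,"roll":-6,"claw":0.8},
  ],
)

```text
clock: 10.72
eef_pos: [419.0, -226.9, 142.6]
tool_rot: [3.138, -0.004, 0.21]
force: [2.1, 0.8, -1.8]
width: 40.9
```

>>> send_rows(
  rows=[
    {"x":0,"y":3.5,"z":0,"roll":-3,"claw":0.8},
    {"x":0,"y":7,"z":0,"roll":-6,"claw":0.8},
    {"x":0,"y":10.5,"z":0,"roll":-10.6,"claw":0.8},
    {"x":0,"y":14,"z":0,"roll":-10.6,"claw":0.8},
    {"x":0,"y":17.5,"z":0,"roll":-10.6,"claw":0.8},
  ],
)

```text
clock: 11.13
eef_pos: [417.6, -48.8, 140.1]
tool_rot: [-3.14, -0.0, 0.031]
force: [1.3, -0.3, -1.8]
width: 40.8
```

>>> send_rows(
  rows=[
    {"x":1,"y":3.5,"z":0,"roll":0,"claw":0.8},
    {"x":3,"y":6.5,"z":-1,"roll":0,"claw":0.8},
    {"x":5,"y":9,"z":-2.5,"roll":0,"claw":0.8},
    {"x":6.5,"y":11,"z":-4,"roll":0,"claw":0.8},
    {"x":7,"y":12,"z":-4.4,"roll":0,"claw":0.8},
  ],
)

```text
clock: 11.55
eef_pos: [489.6, 73.6, 94.4]
tool_rot: [-3.139, -0.001, 0.036]
force: [0.5, -0.2, -0.9]
width: 40.8
```

>>> send_rows(
  rows=[
    {"x":0,"y":0,"z":0,"roll":0,"claw":0.8},
    {"x":0,"y":0,"z":0,"roll":0,"claw":0.8},
    {"x":0,"y":0,"z":0,"roll":0,"claw":0.8},
    {"x":0,"y":0,"z":0,"roll":0,"claw":0.8},
  ],
)

```text
clock: 11.88
eef_pos: [487.0, 67.7, 96.0]
tool_rot: [-3.141, 0.001, 0.029]
force: [-1.0, -0.3, -0.6]
width: 40.2
```

```bash
python3 rod.py w11
```

```text
[487.   67.7  96. ] [-3.141e+00  1.000e-03  2.900e-02] [-1.  -0.3 -0.6] 40.2 11.8833
L 24 M mid 0.85 w 11.1 ztop -0.2
L 31 M mid 0.89 w 11.5 ztop -0.2
L 38 M mid 1.15 w 11.9 ztop -0.3
L 45 M mid 0.85 w 11.8 ztop -0.4
L 52 M mid 0.85 w 11.6 ztop -0.3
L 59 M mid 0.85 w 11.4 ztop -0.3
L 66 M mid 0.84 w 11.7 ztop -0.4
L 73 M mid 0.92 w 10.1 ztop -1.6
tip L 77.8
head top z rel 7.4 L range [-28.1  37.8]
mouth [517.3  14.3] 0.92 [609.8 -15.6  85. ] L,M 120.3 -86.8
mouth [314.4   9.4] 0.7 [608.6  75.2  85. ] L,M 121.7 4.0
```

View pics/w11.png

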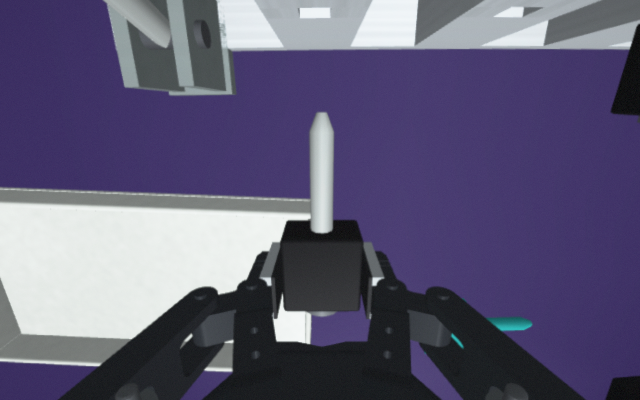

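>>> send_rows(
  rows=[
    {"x":1,"y":0.1,"z":-0.2,"roll":0.2,"claw":0.8},
    {"x":2,"y":0.25,"z":-0.4,"roll":0.2,"claw":0.8},
    {"x":2.5,"y":0.25,"z":-0.4,"roll":0.2,"claw":0.8},
    {"x":2.5,"y":0.25,"z":-0.4,"roll":0.2,"claw":0.8},
    {"x":2.5,"y":0.25,"z":-0.4,"roll":0.2,"claw":0.8},
  ],
)

```text
clock: 12.4
eef_pos: [512.2, 71.5, 91.3]
tool_rot: [-3.141, 0.002, 0.034]
force: [-0.8, 0.5, -1.4]
width: 40.5
```

```bash
python3 rod.py w12
```

```text
[512.2  71.5  91.3] [-3.141e+00  2.000e-03  3.400e-02] [-0.8  0.5 -1.4] 40.5 12.4
L 24 M mid 0.88 w 11.1 ztop -0.4
L 31 M mid 0.88 w 11.6 ztop -0.3
L 38 M mid 1.17 w 12.0 ztop -0.3
L 45 M mid 0.86 w 11.8 ztop -0.3
L 52 M mid 0.87 w 11.5 ztop -0.3
L 59 M mid 0.88 w 11.3 ztop -0.2
L 66 M mid 0.85 w 11.7 ztop -0.4
L 73 M mid 0.93 w 10.0 ztop -1.7
tip L 77.8
head top z rel 7.4 L range [-28.1  37.9]
mouth [519.6  74.7] 0.82 [610.  -15.2  85. ] L,M 94.8 -89.9
mouth [325.   73.2] 0.69 [607.2  74.   85. ] L,M 95.1 -0.7
```

View pics/w12.png

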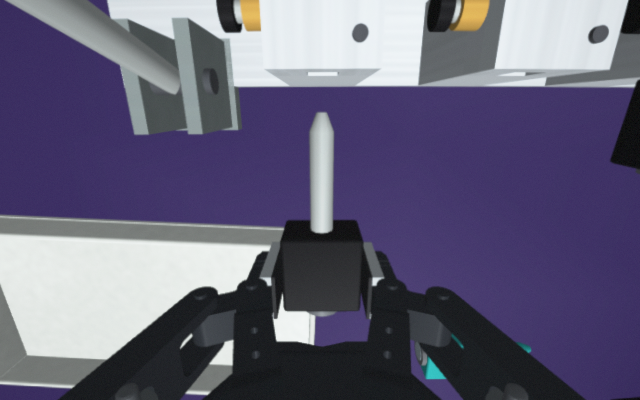

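Run:
```python
from h import *
c=cal("wrist"); im,D=ctrl.get_image("wrist"); W=cloud("wrist",D,c)
for n,W,b in(("wrist",W,None),("scene",cloud("scene",np.load("pics/scene0.npy")),0),("side",cloud("side",np.load("pics/side0.npy")),0)):
    for z0,z1 in((40,60),(60,75),(75,90),(90,110),(110,150)):
        m=(W[...,0]>540)&(W[...,0]<660)&(W[...,1]>104)&(W[...,1]<260)&(W[...,2]>z0)&(W[...,2]<z1)
        P=W[m]
        if len(P)>5: print(n,z0,z1,len(P),P.min(0).round(),P.max(0).round())
for n in("scene","side"):
    P=cloud(n,np.load(f"pics/{n}0.npy")); P=P[(P[...,0]>540)&(P[...,0]<700)&(P[...,1]>104)&(P[...,1]<280)&(P[...,2]>130)&(P[...,2]<240)]
    for y in range(140,262,10):
        q=P[abs(P[:,1]-y)<5]
        if len(q): print(n,y,len(q),q[:,[0,2]].min(0).round(),q[:,[0,2]].max(0).round())
```

```text
wrist 40 60 2891 [575. 136.  40.] [633. 174.  60.]
wrist 60 75 4445 [576. 140.  60.] [633. 181.  75.]
wrist 75 90 1041 [603. 104.  75.] [633. 164.  90.]
wrist 90 110 2230 [607. 104.  90.] [633. 165. 110.]
wrist 110 150 2343 [612. 152. 110.] [625. 165. 136.]
scene 40 60 46 [572. 133.  42.] [633. 180.  60.]
scene 60 75 47 [575. 132.  60.] [633. 177.  73.]
scene 75 90 17 [604. 109.  75.] [631. 162.  90.]
scene 90 110 12 [610. 112.  92.] [631. 157. 106.]
scene 110 150 27 [614. 144. 110.] [633. 159. 148.]
side 40 60 88 [571. 139.  40.] [629. 185.  60.]
side 60 75 83 [572. 142.  60.] [628. 183.  75.]
side 75 90 20 [601. 105.  75.] [637. 165.  90.]
side 90 110 31 [598. 104.  90.] [633. 167. 108.]
side 110 150 44 [605. 152. 110.] [628. 170. 150.]
scene 140 2 [638. 193.] [642. 201.]
scene 150 40 [620. 135.] [647. 204.]
scene 160 16 [626. 135.] [648. 200.]
scene 170 11 [632. 181.] [649. 211.]
scene 180 5 [636. 192.] [647. 201.]
scene 190 9 [631. 192.] [648. 202.]
scene 200 5 [634. 193.] [646. 203.]
scene 210 9 [632. 193.] [646. 206.]
scene 220 7 [631. 193.] [648. 204.]
scene 230 7 [634. 198.] [647. 202.]
scene 240 6 [633. 194.] [646. 204.]
scene 250 2 [641. 195.] [643. 197.]
side 150 9 [617. 134.] [639. 202.]
side 160 61 [609. 132.] [645. 207.]
side 170 23 [612. 131.] [646. 207.]
side 180 16 [628. 194.] [647. 210.]
side 190 16 [630. 196.] [645. 211.]
side 200 15 [629. 191.] [643. 206.]
side 210 19 [627. 191.] [646. 206.]
side 220 12 [629. 195.] [642. 204.]
side 230 16 [626. 191.] [640. 211.]
side 240 15 [626. 190.] [639. 206.]
side 250 16 [625. 193.] [637. 207.]
```

>>> send_rows(
  rows=[
    {"x":0,"y":-0.1,"z":0.05,"roll":0,"claw":0.8},
    {"x":1,"y":-0.06,"z":0.05,"roll":0,"claw":0.8},
    {"x":2,"y":-0.03,"z":0.05,"roll":0,"claw":0.8},
    {"x":3,"y":0,"z":0.05,"roll":0,"claw":0.8},
    {"x":3,"y":0,"z":0.05,"roll":0,"claw":0.8},
  ],
)

```text
clock: 12.97
eef_pos: [544.7, 72.0, 91.9]
tool_rot: [-3.141, -0.002, 0.035]
force: [0.3, -0.4, -1.8]
width: 40.4
```

```bash
python3 rod.py w13
python3 - <<'E'
from h import *
im=cv2.imread("pics/w13.png")[90:200,200:460]; g=cv2.cvtColor(im,cv2.COLOR_BGR2GRAY)
# front edge of clamp block columns at row ~145
for r in (110,125,140,150,160,170):
    row=cv2.imread("pics/w13.png",0)[r,200:460]; e=np.where(abs(np.diff(row.astype(int)))>25)[0]+200; print(r,e)
E
```

```text
[544.7  72.   91.9] [-3.141e+00 -2.000e-03  3.500e-02] [ 0.3 -0.4 -1.8] 40.4 12.9667
L 24 M mid 0.87 w 11.2 ztop -0.2
L 31 M mid 0.86 w 11.5 ztop -0.0
L 38 M mid 1.13 w 12.0 ztop -0.2
L 45 M mid 0.85 w 11.8 ztop -0.3
L 52 M mid 0.86 w 11.6 ztop -0.2
L 59 M mid 0.85 w 11.4 ztop -0.1
L 66 M mid -0.13 w 23.7 ztop 13.7
L 73 M mid 0.15 w 24.0 ztop 13.7
L 80 M mid 0.0 w 24.0 ztop 13.7
L 87 M mid 0.01 w 23.8 ztop 13.7
tip L 90.0
head top z rel 7.4 L range [-28.1  37.7]
mouth [322.3 146.5] 0.73 [606.5  74.6  85. ] L,M 61.9 0.5
mouth [501.1 146.8] 0.59 [609.6 -14.2  85. ] L,M 61.9 -88.4
110 [235 244 245 413 414]
125 [200 231 236 347 348 361 362 411 412 413]
140 [202 215 232 237 238 265 266 375 376]
150 [203 204 233 238 239 265 266 267 374 375]
160 [204 205 234 239 240 309 332 333]
170 [206 235 240 241 309 310 332 333]
```

>>> send_rows(
  rows=[
    {"x":0.5,"y":0,"z":0,"roll":0,"claw":0.8},
    {"x":1,"y":0,"z":0,"roll":0,"claw":0.8},
    {"x":1.5,"y":0.05,"z":0,"roll":0,"claw":0.8},
    {"x":2,"y":0.05,"z":0,"roll":0,"claw":0.8},
    {"x":2.5,"y":0.05,"z":0,"roll":0,"claw":0.8},
  ],
)

```text
clock: 13.48
eef_pos: [565.9, 71.8, 91.3]
tool_rot: [-3.141, 0.006, 0.034]
force: [-4.6, -0.4, 1.2]
width: 40.5
```

>>> send_rows(
  rows=[
    {"x":0.5,"y":0,"z":0,"roll":0,"claw":0.8},
    {"x":1,"y":0.05,"z":0,"roll":0,"claw":0.8},
    {"x":1.5,"y":0.05,"z":0,"roll":0,"claw":0.8},
    {"x":2,"y":0.05,"z":0,"roll":0,"claw":0.8},
    {"x":2,"y":0.05,"z":0,"roll":0,"claw":0.8},
  ],
)

```text
clock: 13.9
eef_pos: [587.1, 72.5, 91.4]
tool_rot: [-3.141, 0.004, 0.035]
force: [-3.5, -1.5, -0.9]
width: 40.6
```

>>> send_rows(
  rows=[
    {"x":0.2,"y":0,"z":0,"roll":0,"claw":0.8},
    {"x":0.4,"y":0,"z":0,"roll":0,"claw":0.8},
    {"x":0.5,"y":0,"z":0,"roll":0,"claw":0.8},
    {"x":0.5,"y":0,"z":0,"roll":0,"claw":0.8},
  ],
)

```text
clock: 14.23
eef_pos: [589.0, 72.6, 91.2]
tool_rot: [-3.14, 0.009, 0.035]
force: [-10.8, -2.2, 6.1]
width: 40.7
```

>>> send_rows(
  rows=[
    {"x":0.2,"y":0,"z":0,"roll":0,"claw":0.8},
    {"x":0.3,"y":0,"z":0,"roll":0,"claw":0.8},
    {"x":0.3,"y":0,"z":0,"roll":0,"claw":0.8},
  ],
)

```text
clock: 14.48
eef_pos: [589.0, 72.6, 91.2]
tool_rot: [-3.14, 0.015, 0.035]
force: [-17.6, -2.0, 12.0]
width: 40.4
```

```bash
python3 rod.py w14
```

```text
[589.   72.6  91.2] [-3.14   0.015  0.035] [-17.6  -2.   12. ] 40.4 14.4833
L 24 M mid -0.1 w 23.8 ztop 14.3
L 31 M mid 0.53 w 23.7 ztop 14.4
L 38 M mid -0.05 w 23.8 ztop 14.4
L 45 M mid 0.07 w 23.9 ztop 14.4
L 52 M mid -0.02 w 23.9 ztop 14.4
L 59 M mid 0.08 w 24.0 ztop 14.4
L 66 M mid -0.0 w 24.0 ztop 14.3
L 73 M mid 0.94 w 10.0 ztop -1.7
tip L 77.8
head top z rel 8.3 L range [-27.5  39.5]
mouth [320.2 227.9] 0.74 [607.4  74.8  85. ] L,M 18.4 1.5
```

View pics/w14.png

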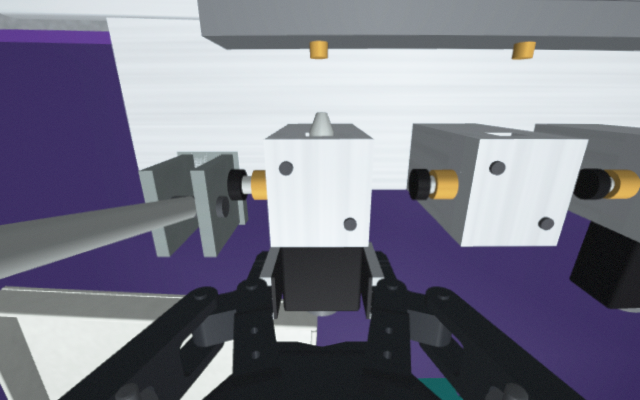

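>>> send_rows(
  rows=[
    {"x":-0.5,"y":0,"z":0,"roll":0,"claw":0.8},
    {"x":-0.5,"y":0,"z":0,"roll":0,"claw":0.4},
    {"x":-0.5,"y":0,"z":0,"roll":0,"claw":0.2},
    {"x":-0.5,"y":0,"z":0,"roll":0,"claw":0.2},
  ],
)

```text
clock: 14.92
eef_pos: [592.5, 73.6, 92.2]
tool_rot: [-3.14, -0.002, 0.035]
force: [-0.4, -0.4, -0.0]
width: 68.2
```

>>> send_rows(
  rows=[
    {"x":0,"y":0,"z":2.5,"roll":0,"claw":0.2},
    {"x":0,"y":0,"z":5.5,"roll":0,"claw":0.2},
    {"x":-1,"y":0,"z":9,"roll":0,"claw":0.2},
    {"x":-2,"y":0,"z":13,"roll":0,"claw":0.2},
    {"x":-2,"y":0,"z":17,"roll":0,"claw":0.2},
  ],
)

```text
clock: 15.33
eef_pos: [569.4, 73.2, 263.3]
tool_rot: [-3.14, 0.003, 0.035]
force: [0.6, 0.8, -0.9]
width: 68.2
```

>>> send_rows(
  rows=[
    {"x":0,"y":3,"z":2.5,"roll":7,"claw":0.2},
    {"x":0,"y":6,"z":4,"roll":14,"claw":0.2},
    {"x":0,"y":9,"z":4,"roll":21,"claw":0.2},
    {"x":0,"y":11,"z":4,"roll":28,"claw":0.2},
    {"x":0,"y":12,"z":4,"roll":35,"claw":0.2},
  ],
)

```text
clock: 15.75
eef_pos: [571.0, 198.1, 302.6]
tool_rot: [-3.139, -0.003, 0.657]
force: [-1.0, 0.5, -0.3]
width: 67.9
```

Run:
```python
from h import *
s=ctrl.read_state(); print(s["eef_pos"].round(1),s["tool_rot"].round(3),s["qpos"].round(2),s["clock"])
```

```text
[571.  198.1 302.6] [-3.139e+00 -3.000e-03  6.570e-01] [-0.49  0.51  0.17  1.58 -0.1   1.06 -1.2 ] 15.75
```

>>> send_rows(
  rows=[
    {"x":2,"y":0,"z":0,"roll":7,"claw":0.2},
    {"x":4,"y":0,"z":0,"roll":14,"claw":0.2},
    {"x":6,"y":0.5,"z":0,"roll":21,"claw":0.2},
    {"x":6.5,"y":0.7,"z":0,"roll":28,"claw":0.2},
    {"x":6.5,"y":0.7,"z":0,"roll":35,"claw":0.2},
  ],
)

```text
clock: 16.17
eef_pos: [638.0, 200.7, 301.5]
tool_rot: [3.141, -0.0, 1.262]
force: [-0.6, 0.1, 0.5]
width: 68.3
```

>>> send_rows(
  rows=[
    {"x":0,"y":0,"z":0,"roll":7,"claw":0.2},
    {"x":0,"y":0,"z":0,"roll":14,"claw":0.2},
    {"x":0,"y":0,"z":0,"roll":19.2,"claw":0.2},
    {"x":0,"y":0,"z":0,"roll":19.2,"claw":0.2},
    {"x":0,"y":0,"z":0,"roll":19.2,"claw":0.2},
  ],
)

```text
clock: 16.58
eef_pos: [636.2, 200.1, 301.9]
tool_rot: [-3.142, 0.001, 1.589]
force: [0.5, -0.1, 0.0]
width: 68.3
```

Run:
```python
from h import *
s=ctrl.read_state(); print(s["eef_pos"].round(1),s["tool_rot"].round(3),s["qpos"].round(2),s["clock"])
c=cal("wrist"); im,D=ctrl.get_image("wrist"); cv2.imwrite("pics/w15.png",im); W=cloud("wrist",D,c); np.save("pics/w15.npy",W)
for q in("lever_grip","lever_pivot"):
    for r in ctrl.place_of("wrist",q)[:3]:
        u,v=np.round(r["uv"]).astype(int); print(q,r["uv"],round(r["confidence"],2),atz("wrist",r["uv"],195 if q=="lever_grip" else 50,c).round(1),W[v,u].round(1))
m=(W[...,2]>180)&(W[...,2]<215)&(W[...,0]>590)&(W[...,0]<690)&(W[...,1]>130)&(W[...,1]<290)
for y in range(140,265,8):
    q=W[m&(abs(W[...,1]-y)<3)]
    if len(q)>5: print(y,len(q),"x",np.percentile(q[:,0],[2,98]).round(1),"ztop",np.percentile(q[:,2],95).round(1))
```

```text
[636.2 200.1 301.9] [-3.142e+00  1.000e-03  1.589e+00] [-0.31  0.6  -0.07  1.39  0.04  1.15 -0.37] 16.5833
lever_grip [326.2, 192.1] 0.89 [640.2 209.3 195. ] [639.9 212.  203.5]
lever_pivot [296.1, 158.1] 0.55 [600.9 213.7  50. ] [596.4 205.3   1.7]
156 29 x [635.1 646.8] ztop 203.9
164 118 x [630.4 648.5] ztop 204.7
172 100 x [633.5 648.2] ztop 204.7
180 104 x [632.4 648. ] ztop 204.6
188 114 x [632.3 647.7] ztop 204.8
196 115 x [632.2 647.5] ztop 204.7
204 120 x [632.1 647.3] ztop 204.5
212 120 x [632.1 647. ] ztop 204.5
220 125 x [631.1 646.8] ztop 204.7
228 129 x [631. 646.] ztop 204.8
236 128 x [630.9 645.3] ztop 204.5
244 129 x [630.8 645.1] ztop 204.6
252 99 x [631.6 644.2] ztop 203.1
```

View pics/w15.png

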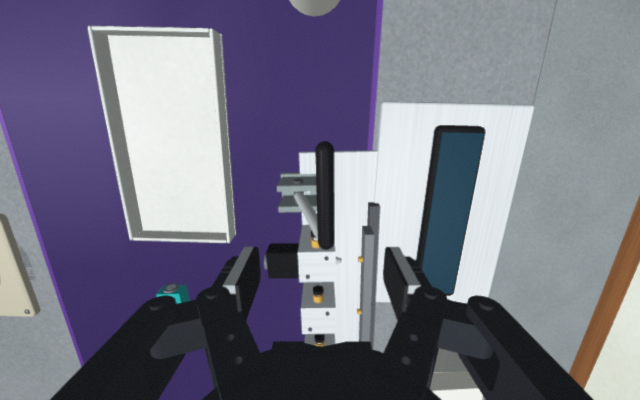

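Handle at (326,195) px → grip point about (640, 209, 195), matching the geometry (50 + 150·cos 0.25 = 195.3). Both bracket and clamps are clear of the fingers.

>>> send_rows(
  rows=[
    {"x":0.2,"y":0.4,"z":-3,"roll":0.7,"claw":0.2},
    {"x":0.4,"y":0.9,"z":-6,"roll":0.7,"claw":0.2},
    {"x":0.4,"y":0.9,"z":-9,"roll":0.7,"claw":0.2},
    {"x":0.4,"y":0.9,"z":-11.5,"roll":0.7,"claw":0.2},
    {"x":0.4,"y":0.9,"z":-11.5,"roll":0.7,"claw":0.2},
  ],
)

```text
clock: 17.15
eef_pos: [636.0, 208.0, 181.0]
tool_rot: [-3.131, 0.005, 1.603]
force: [-0.8, -0.8, -0.8]
width: 68.4
```

>>> send_rows(
  rows=[
    {"x":0,"y":0,"z":0,"roll":0,"claw":0.4},
    {"x":0,"y":0,"z":0,"roll":0,"claw":0.55},
    {"x":0,"y":0,"z":0,"roll":0,"claw":0.7},
    {"x":0,"y":0,"z":0,"roll":0,"claw":0.95},
    {"x":0,"y":0,"z":0,"roll":0,"claw":0.95},
  ],
)

```text
clock: 17.57
eef_pos: [639.5, 209.4, 189.0]
tool_rot: [-3.141, 0.001, 1.604]
force: [-3.3, -0.3, 6.0]
width: 14.0
```

>>> send_rows(
  rows=[
    {"x":0,"y":0,"z":0,"roll":0,"claw":0.95},
    {"x":0,"y":0,"z":0,"roll":0,"claw":0.95},
    {"x":0,"y":0,"z":0,"roll":0,"claw":0.95},
    {"x":0,"y":0,"z":0,"roll":0,"claw":0.95},
  ],
)

```text
clock: 17.9
eef_pos: [639.5, 209.3, 189.0]
tool_rot: [-3.142, 0.001, 1.604]
force: [-2.2, -0.3, 5.7]
width: 14.3
```

>>> send_rows(
  rows=[
    {"x":-1.1,"y":-0.03,"z":0.2,"roll":0,"claw":0.95},
    {"x":-2.2,"y":-0.07,"z":0.4,"roll":0,"claw":0.95},
    {"x":-3.3,"y":-0.1,"z":0.45,"roll":0,"claw":0.95},
    {"x":-4.5,"y":-0.14,"z":0.45,"roll":0,"claw":0.95},
    {"x":-5.6,"y":-0.18,"z":0.3,"roll":0,"claw":0.95},
  ],
)

```text
clock: 18.32
eef_pos: [592.8, 207.7, 195.3]
tool_rot: [3.12, -0.002, 1.602]
force: [12.1, -1.4, 10.9]
width: 14.1
```

>>> send_rows(
  rows=[
    {"x":-1.1,"y":-0.03,"z":-0.1,"roll":0,"claw":0.95},
    {"x":-2.2,"y":-0.07,"z":-0.4,"roll":0,"claw":0.95},
    {"x":-3.3,"y":-0.1,"z":-0.75,"roll":0,"claw":0.95},
    {"x":-4.3,"y":-0.14,"z":-1.2,"roll":0,"claw":0.95},
    {"x":-5.3,"y":-0.17,"z":-1.65,"roll":0,"claw":0.95},
  ],
)

```text
clock: 18.73
eef_pos: [539.3, 205.6, 180.0]
tool_rot: [3.122, -0.002, 1.602]
force: [6.2, -4.1, 23.0]
width: 14.1
```

>>> send_rows(
  rows=[
    {"x":-0.8,"y":-0.03,"z":-0.5,"roll":0,"claw":0.95},
    {"x":-1.6,"y":-0.05,"z":-1.0,"roll":0,"claw":0.95},
    {"x":-2.2,"y":-0.07,"z":-1.5,"roll":0,"claw":0.95},
    {"x":-2.6,"y":-0.09,"z":-1.8,"roll":0,"claw":0.95},
    {"x":-2.6,"y":-0.09,"z":-1.8,"roll":0,"claw":0.95},
  ],
)

```text
clock: 19.15
eef_pos: [511.2, 204.6, 161.3]
tool_rot: [3.127, -0.001, 1.603]
force: [1.6, -5.3, 26.4]
width: 13.7
```

>>> send_rows(
  rows=[
    {"x":-0.3,"y":0,"z":0.2,"roll":0,"claw":0.95},
    {"x":-0.5,"y":0,"z":0.2,"roll":0,"claw":0.95},
    {"x":-0.5,"y":0,"z":0.2,"roll":0,"claw":0.95},
    {"x":-0.5,"y":0,"z":0.2,"roll":0,"claw":0.95},
  ],
)

```text
clock: 19.48
eef_pos: [511.2, 204.5, 161.6]
tool_rot: [3.119, -0.003, 1.601]
force: [16.6, -3.1, 2.3]
width: 14.0
```

>>> send_rows(
  rows=[
    {"x":0,"y":0,"z":0,"roll":0,"claw":0.95},
    {"x":0,"y":0,"z":0,"roll":0,"claw":0.95},
    {"x":0,"y":0,"z":0,"roll":0,"claw":0.95},
    {"x":0,"y":0,"z":0,"roll":0,"claw":0.95},
    {"x":0,"y":0,"z":0,"roll":0,"claw":0.95},
  ],
)

```text
clock: 19.9
eef_pos: [511.2, 204.6, 161.6]
tool_rot: [3.119, -0.003, 1.601]
force: [16.2, -3.5, 2.8]
width: 13.8
```

Run:
```python
from h import *
s=ctrl.read_state(); print(s["eef_pos"],s["force"])
im,D=ctrl.get_image("scene"); cv2.imwrite("pics/scene1.png",im); cv2.imwrite("pics/s1c.png",cv2.resize(im[130:290,320:480],None,fx=3.5,fy=3.5,interpolation=cv2.INTER_CUBIC))
W=cloud("scene",D)
for nm,V in(("before",cloud("scene",np.load("pics/scene0.npy"))),("now",W)):
    m=(V[...,0]>655)&(V[...,0]<740)&(V[...,1]>-150)&(V[...,1]<110)&(V[...,2]>85)&(V[...,2]<112); print(nm,m.sum(),np.percentile(V[m],[5,50],axis=0).round(1).tolist() if m.sum() else None)
```

```text
[511.19644285 204.5996544  161.59881711] [16.16902089 -3.49389671  2.76453011]
before 313 [[656.6, -139.4, 88.2], [703.9, -39.9, 98.3]]
now 324 [[656.3, -135.1, 86.7], [683.4, -38.2, 97.8]]
```

View pics/s1c.png

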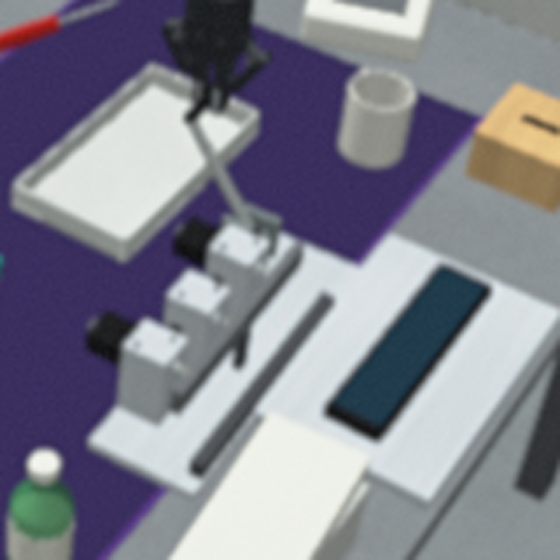

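At the stop: extra pull moved nothing (still at x=511.2, predicted 511.6), and the contact bar has come up to the rods. I'll finish the hold, then ease back over about 3.3 s.

>>> send_rows(
  rows=[
    {"x":0,"y":0,"z":0,"roll":0,"claw":0.95},
    {"x":0,"y":0,"z":0,"roll":0,"claw":0.95},
    {"x":0,"y":0,"z":0,"roll":0,"claw":0.95},
    {"x":0,"y":0,"z":0,"roll":0,"claw":0.95},
    {"x":0,"y":0,"z":0,"roll":0,"claw":0.95},
  ],
)

```text
clock: 20.37
eef_pos: [511.2, 204.6, 161.6]
tool_rot: [3.119, -0.003, 1.601]
force: [16.4, -3.0, 3.0]
width: 13.8
```

>>> send_rows(
  rows=[
    {"x":0,"y":0,"z":0,"roll":0,"claw":0.95},
    {"x":0,"y":0,"z":0,"roll":0,"claw":0.95},
    {"x":0,"y":0,"z":0,"roll":0,"claw":0.95},
    {"x":0,"y":0,"z":0,"roll":0,"claw":0.95},
    {"x":0,"y":0,"z":0,"roll":0,"claw":0.95},
  ],
)

```text
clock: 20.78
eef_pos: [511.2, 204.6, 161.6]
tool_rot: [3.119, -0.003, 1.601]
force: [16.8, -3.6, 3.8]
width: 13.8
```

>>> send_rows(
  rows=[
    {"x":0.28,"y":0.01,"z":0.2,"roll":0,"claw":0.95},
    {"x":0.56,"y":0.02,"z":0.4,"roll":0,"claw":0.95},
    {"x":0.84,"y":0.03,"z":0.6,"roll":0,"claw":0.95},
    {"x":1.12,"y":0.04,"z":0.78,"roll":0,"claw":0.95},
    {"x":1.4,"y":0.05,"z":0.95,"roll":0,"claw":0.95},
  ],
)

```text
clock: 21.2
eef_pos: [520.0, 204.8, 168.0]
tool_rot: [3.131, -0.0, 1.602]
force: [12.1, -0.5, -14.0]
width: 14.1
```

>>> send_rows(
  rows=[
    {"x":0.3,"y":0.01,"z":0.16,"roll":0,"claw":0.95},
    {"x":0.6,"y":0.02,"z":0.32,"roll":0,"claw":0.95},
    {"x":0.9,"y":0.03,"z":0.48,"roll":0,"claw":0.95},
    {"x":1.2,"y":0.04,"z":0.63,"roll":0,"claw":0.95},
    {"x":1.5,"y":0.05,"z":0.77,"roll":0,"claw":0.95},
  ],
)

```text
clock: 21.62
eef_pos: [531.7, 205.2, 175.5]
tool_rot: [3.137, 0.001, 1.602]
force: [5.8, 0.1, -4.8]
width: 14.0
```

>>> send_rows(
  rows=[
    {"x":0.31,"y":0.01,"z":0.13,"roll":0,"claw":0.95},
    {"x":0.62,"y":0.02,"z":0.26,"roll":0,"claw":0.95},
    {"x":0.94,"y":0.03,"z":0.38,"roll":0,"claw":0.95},
    {"x":1.25,"y":0.04,"z":0.5,"roll":0,"claw":0.95},
    {"x":1.57,"y":0.05,"z":0.61,"roll":0,"claw":0.95},
  ],
)

```text
clock: 22.03
eef_pos: [543.5, 205.7, 181.5]
tool_rot: [-3.139, 0.002, 1.604]
force: [-1.8, -2.1, 8.1]
width: 13.7
```

>>> send_rows(
  rows=[
    {"x":0.33,"y":0.01,"z":0.1,"roll":0,"claw":0.95},
    {"x":0.65,"y":0.02,"z":0.19,"roll":0,"claw":0.95},
    {"x":0.98,"y":0.03,"z":0.28,"roll":0,"claw":0.95},
    {"x":1.3,"y":0.04,"z":0.36,"roll":0,"claw":0.95},
    {"x":1.63,"y":0.05,"z":0.43,"roll":0,"claw":0.95},
  ],
)

```text
clock: 22.45
eef_pos: [561.0, 206.4, 186.5]
tool_rot: [-3.141, 0.001, 1.604]
force: [-1.1, -2.5, 11.6]
width: 13.8
```

>>> send_rows(
  rows=[
    {"x":0.33,"y":0.01,"z":0.05,"roll":0,"claw":0.95},
    {"x":0.67,"y":0.02,"z":0.1,"roll":0,"claw":0.95},
    {"x":1.0,"y":0.03,"z":0.15,"roll":0,"claw":0.95},
    {"x":1.33,"y":0.04,"z":0.2,"roll":0,"claw":0.95},
    {"x":1.67,"y":0.05,"z":0.24,"roll":0,"claw":0.95},
  ],
)

```text
clock: 22.87
eef_pos: [577.7, 207.1, 189.1]
tool_rot: [3.141, 0.001, 1.604]
force: [2.0, -1.9, 11.6]
width: 13.8
```

>>> send_rows(
  rows=[
    {"x":0.33,"y":0.01,"z":0.02,"roll":0,"claw":0.95},
    {"x":0.67,"y":0.02,"z":0.03,"roll":0,"claw":0.95},
    {"x":1.0,"y":0.03,"z":0.05,"roll":0,"claw":0.95},
    {"x":1.33,"y":0.04,"z":0.05,"roll":0,"claw":0.95},
    {"x":1.68,"y":0.05,"z":0.05,"roll":0,"claw":0.95},
  ],
)

```text
clock: 23.28
eef_pos: [595.6, 207.8, 190.3]
tool_rot: [3.139, 0.001, 1.604]
force: [0.1, -1.8, 13.3]
width: 14.2
```

>>> send_rows(
  rows=[
    {"x":0.33,"y":0.01,"z":0,"roll":0,"claw":0.95},
    {"x":0.67,"y":0.02,"z":-0.03,"roll":0,"claw":0.95},
    {"x":1.0,"y":0.03,"z":-0.06,"roll":0,"claw":0.95},
    {"x":1.33,"y":0.04,"z":-0.1,"roll":0,"claw":0.95},
    {"x":1.68,"y":0.05,"z":-0.13,"roll":0,"claw":0.95},
  ],
)

```text
clock: 23.7
eef_pos: [612.2, 208.4, 189.2]
tool_rot: [3.139, 0.001, 1.604]
force: [1.4, 0.0, 0.7]
width: 13.9
```

>>> send_rows(
  rows=[
    {"x":0.33,"y":0.01,"z":-0.06,"roll":0,"claw":0.95},
    {"x":0.67,"y":0.02,"z":-0.12,"roll":0,"claw":0.95},
    {"x":1.0,"y":0.03,"z":-0.19,"roll":0,"claw":0.95},
    {"x":1.33,"y":0.04,"z":-0.26,"roll":0,"claw":0.95},
    {"x":1.65,"y":0.05,"z":-0.33,"roll":0,"claw":0.95},
  ],
)

```text
clock: 24.12
eef_pos: [630.0, 209.1, 185.9]
tool_rot: [3.136, -0.0, 1.604]
force: [1.8, -0.9, 11.4]
width: 14.0
```

>>> send_rows(
  rows=[
    {"x":0,"y":0,"z":0,"roll":0,"claw":0.95},
    {"x":0,"y":0,"z":0,"roll":0,"claw":0.95},
    {"x":0,"y":0,"z":0,"roll":0,"claw":0.95},
  ],
)

```text
clock: 24.37
eef_pos: [630.3, 209.1, 185.9]
tool_rot: [3.136, -0.0, 1.603]
force: [3.5, -0.8, 10.1]
width: 13.7
```

>>> send_rows(
  rows=[
    {"x":0.2,"y":0,"z":-0.05,"roll":0,"claw":0.95},
    {"x":0.4,"y":0,"z":-0.1,"roll":0,"claw":0.95},
    {"x":0.6,"y":0,"z":-0.15,"roll":0,"claw":0.95},
    {"x":0.8,"y":0,"z":-0.2,"roll":0,"claw":0.95},
    {"x":1.0,"y":0,"z":-0.25,"roll":0,"claw":0.95},
  ],
)

```text
clock: 24.78
eef_pos: [639.6, 209.4, 183.2]
tool_rot: [3.137, -0.0, 1.604]
force: [-2.4, -0.4, 13.9]
width: 13.9
```

>>> send_rows(
  rows=[
    {"x":0.1,"y":0,"z":0,"roll":0,"claw":0.95},
    {"x":0.2,"y":0,"z":0,"roll":0,"claw":0.95},
    {"x":0.2,"y":0,"z":0,"roll":0,"claw":0.95},
    {"x":0.2,"y":0,"z":0,"roll":0,"claw":0.95},
  ],
)

```text
clock: 25.12
eef_pos: [639.6, 209.4, 183.2]
tool_rot: [3.141, 0.0, 1.604]
force: [-2.4, -1.2, 11.8]
width: 13.8
```

>>> send_rows(
  rows=[
    {"x":0,"y":0,"z":0,"roll":0,"claw":0.7},
    {"x":0,"y":0,"z":0,"roll":0,"claw":0.4},
    {"x":0,"y":0,"z":0,"roll":0,"claw":0.2},
    {"x":0,"y":0,"z":0,"roll":0,"claw":0.2},
    {"x":0,"y":0,"z":0,"roll":0,"claw":0.2},
  ],
)

```text
clock: 25.53
eef_pos: [639.1, 208.7, 180.1]
tool_rot: [-3.14, 0.002, 1.604]
force: [0.0, -0.4, 0.8]
width: 68.1
```

>>> send_rows(
  rows=[
    {"x":0,"y":0,"z":3,"roll":0,"claw":0.2},
    {"x":0,"y":0,"z":6,"roll":0,"claw":0.2},
    {"x":0,"y":0,"z":9,"roll":-7,"claw":0.2},
    {"x":0,"y":0,"z":9,"roll":-14,"claw":0.2},
    {"x":-1,"y":-2,"z":9,"roll":-21,"claw":0.2},
  ],
)

```text
clock: 25.95
eef_pos: [631.1, 194.1, 272.7]
tool_rot: [3.139, -0.006, 1.237]
force: [-0.6, 0.2, -0.1]
width: 68.6
```

>>> send_rows(
  rows=[
    {"x":-1,"y":-3,"z":0,"roll":-7,"claw":0.2},
    {"x":-2,"y":-6,"z":0,"roll":-14,"claw":0.2},
    {"x":-3,"y":-8,"z":0,"roll":-21,"claw":0.2},
    {"x":-4,"y":-10,"z":0,"roll":-28,"claw":0.2},
    {"x":-5,"y":-11.5,"z":0,"roll":-35,"claw":0.2},
  ],
)

```text
clock: 26.37
eef_pos: [578.7, 71.3, 270.6]
tool_rot: [-3.141, 0.002, 0.618]
force: [0.7, 0.2, 0.1]
width: 68.5
```

>>> send_rows(
  rows=[
    {"x":0,"y":0,"z":-1,"roll":-7,"claw":0.2},
    {"x":0,"y":0,"z":-3,"roll":-14,"claw":0.2},
    {"x":0,"y":0,"z":-5,"roll":-21,"claw":0.2},
    {"x":0,"y":0,"z":-7,"roll":-28,"claw":0.2},
    {"x":0,"y":0,"z":-7,"roll":-33.9,"claw":0.2},
  ],
)

```text
clock: 26.78
eef_pos: [576.7, 73.7, 196.8]
tool_rot: [-3.141, 0.008, 0.029]
force: [0.2, -0.8, 0.1]
width: 68.6
```

>>> send_rows(
  rows=[
    {"x":0,"y":0,"z":0,"roll":0,"claw":0.2},
    {"x":0,"y":0,"z":0,"roll":0,"claw":0.2},
    {"x":0,"y":0,"z":0,"roll":0,"claw":0.2},
  ],
)

```text
clock: 27.03
eef_pos: [579.9, 73.8, 201.1]
tool_rot: [-3.14, 0.0, 0.038]
force: [-0.4, 0.6, 0.1]
width: 68.3
```

Run:
```python
from h import *
s=ctrl.read_state(); print(s["eef_pos"].round(1),s["tool_rot"].round(3),s["qpos"].round(2),s["clock"])
im,D=ctrl.get_image("wrist"); cv2.imwrite("pics/w16.png",im)
W=np.load("pics/w15.npy"); im=cv2.imread("pics/w15.png")
m=(W[...,0]<540)&(W[...,0]>300)&(W[...,1]>40)&(W[...,1]<420)&(W[...,2]>33)&(W[...,2]<41)&(im.min(2)>90)
print("rim",m.sum(),cv2.minAreaRect(W[m][:,:2].astype(np.float32)),np.median(W[m][:,2]))
f=(W[...,0]<540)&(W[...,0]>300)&(W[...,1]>40)&(W[...,1]<420)&(W[...,2]>2)&(W[...,2]<9)&(im.min(2)>130)
k,l,st,ce=cv2.connectedComponentsWithStats(f.astype(np.uint8)); i=1+np.argmax(st[1:,4]); q=W[l==i]; print("floor",len(q),cv2.minAreaRect(q[:,:2].astype(np.float32)),np.median(q[:,2]))
V=cloud("scene",np.load("pics/scene0.npy")); 
for n in("scene","side"):
    V=cloud(n,np.load(f"pics/{n}0.npy")); I=cv2.imread(f"pics/{n}0.png")
    m=(V[...,0]<540)&(V[...,0]>300)&(V[...,1]>40)&(V[...,1]<420)&(V[...,2]>31)&(V[...,2]<40)&(I.min(2)>110); print(n,cv2.minAreaRect(V[m][:,:2].astype(np.float32)))
```

```text
[579.9  73.8 201.1] [-3.14   0.     0.038] [-0.38  0.6   0.33  1.76 -0.25  0.82 -1.47] 27.0333
rim 2580 ((414.2328796386719, 225.66900634765625), (300.3846740722656, 161.95013427734375), 89.21149444580078) 35.56445121370621
floor 18142 ((407.8857421875, 224.8193359375), (292.62872314453125, 143.12220764160156), 89.39441680908203) 6.064258691048849
scene ((416.0502014160156, 215.43527221679688), (308.21490478515625, 164.18836975097656), 89.11054229736328)
side ((410.5430908203125, 223.703857421875), (304.1074523925781, 165.2693634033203), 89.80769348144531)
```

>>> send_rows(
  rows=[
    {"x":0.4,"y":-0.1,"z":-3.5,"roll":-0.2,"claw":0.2},
    {"x":0.8,"y":-0.1,"z":-7,"roll":-0.2,"claw":0.2},
    {"x":0.8,"y":-0.1,"z":-9.5,"roll":-0.2,"claw":0.2},
    {"x":0.8,"y":-0.1,"z":-11,"roll":-0.2,"claw":0.2},
    {"x":0.8,"y":-0.1,"z":-11,"roll":-0.2,"claw":0.2},
  ],
)

```text
clock: 27.5
eef_pos: [585.4, 72.5, 87.8]
tool_rot: [-3.14, 0.007, 0.033]
force: [0.0, 0.2, 0.5]
width: 68.6
```

>>> send_rows(
  rows=[
    {"x":0,"y":0,"z":0,"roll":0,"claw":0.2},
    {"x":0,"y":0,"z":0,"roll":0,"claw":0.2},
    {"x":0,"y":0,"z":0,"roll":0,"claw":0.2},
  ],
)

```text
clock: 27.75
eef_pos: [588.7, 72.6, 92.3]
tool_rot: [-3.14, -0.002, 0.032]
force: [-0.3, -1.0, 0.3]
width: 68.5
```

>>> send_rows(
  rows=[
    {"x":0,"y":0,"z":0,"roll":0,"claw":0.4},
    {"x":0,"y":0,"z":0,"roll":0,"claw":0.6},
    {"x":0,"y":0,"z":0,"roll":0,"claw":0.8},
    {"x":0,"y":0,"z":0,"roll":0,"claw":0.8},
    {"x":0,"y":0,"z":0,"roll":0,"claw":0.8},
  ],
)

```text
clock: 28.17
eef_pos: [587.8, 72.5, 91.8]
tool_rot: [-3.14, 0.0, 0.031]
force: [-2.1, -0.1, 5.7]
width: 40.6
```

>>> send_rows(
  rows=[
    {"x":-0.5,"y":0,"z":0,"roll":0,"claw":0.8},
    {"x":-1.2,"y":-0.04,"z":0,"roll":0,"claw":0.8},
    {"x":-2,"y":-0.06,"z":0,"roll":0,"claw":0.8},
    {"x":-3,"y":-0.1,"z":0,"roll":0,"claw":0.8},
    {"x":-4,"y":-0.13,"z":0,"roll":0,"claw":0.8},
  ],
)

```text
clock: 28.58
eef_pos: [547.3, 71.3, 90.8]
tool_rot: [-3.14, 0.0, 0.031]
force: [-0.4, 0.1, -0.7]
width: 40.5
```

>>> send_rows(
  rows=[
    {"x":-1,"y":-0.03,"z":0,"roll":0,"claw":0.8},
    {"x":-2,"y":-0.06,"z":0,"roll":0,"claw":0.8},
    {"x":-3,"y":-0.1,"z":0,"roll":0,"claw":0.8},
    {"x":-4,"y":-0.13,"z":0,"roll":0,"claw":0.8},
    {"x":-5,"y":-0.16,"z":0,"roll":0,"claw":0.8},
  ],
)

```text
clock: 29.0
eef_pos: [496.4, 69.8, 90.6]
tool_rot: [-3.14, 0.002, 0.032]
force: [0.7, 0.3, -1.0]
width: 40.9
```

>>> send_rows(
  rows=[
    {"x":0,"y":0,"z":0,"roll":0,"claw":0.8},
    {"x":0,"y":0,"z":0,"roll":0,"claw":0.8},
    {"x":0,"y":0,"z":0,"roll":0,"claw":0.8},
  ],
)

```text
clock: 29.25
eef_pos: [498.2, 69.8, 90.7]
tool_rot: [-3.14, 0.0, 0.031]
force: [-0.4, -0.9, -1.2]
width: 40.5
```

```bash
python3 rod.py w17
```

```text
[498.2  69.8  90.7] [-3.14   0.     0.031] [-0.4 -0.9 -1.2] 40.5 29.25
L 24 M mid 1.41 w 11.8 ztop -1.2
L 31 M mid 1.1 w 11.7 ztop -1.0
L 38 M mid 1.1 w 11.4 ztop -0.7
L 45 M mid 1.09 w 11.2 ztop -0.7
L 52 M mid 1.37 w 11.6 ztop -0.4
L 59 M mid 1.36 w 11.4 ztop -0.1
L 66 M mid 1.06 w 11.7 ztop 0.2
L 73 M mid 1.19 w 10.0 ztop -1.0
L 80 M mid 1.19 w 4.7 ztop -3.1
tip L 78.7
head top z rel 5.5 L range [-27.9  37.4]
mouth [321.2  38.3] 0.97 [607.4  74.2  85. ] L,M 109.2 1.0
mouth [522.3  38.7] 0.62 [610.5 -14.4  85. ] L,M 109.5 -87.8
```

>>> send_rows(
  rows=[
    {"x":-2,"y":2.5,"z":1,"roll":-1.8,"claw":0.8},
    {"x":-4,"y":5.5,"z":1.5,"roll":-1.8,"claw":0.8},
    {"x":-6,"y":8.5,"z":1.5,"roll":-1.8,"claw":0.8},
    {"x":-8,"y":11.5,"z":1.5,"roll":-1.8,"claw":0.8},
    {"x":-9.5,"y":14.5,"z":1.5,"roll":-1.8,"claw":0.8},
  ],
)

```text
clock: 29.77
eef_pos: [400.9, 215.9, 105.6]
tool_rot: [-3.14, 0.002, -0.0]
force: [0.0, 0.7, -1.8]
width: 40.5
```

>>> send_rows(
  rows=[
    {"x":-1,"y":2.5,"z":0,"roll":0,"claw":0.8},
    {"x":-1.4,"y":5,"z":0,"roll":0,"claw":0.8},
    {"x":-1.4,"y":7,"z":0,"roll":0,"claw":0.8},
    {"x":-1.4,"y":7.5,"z":-1,"roll":0,"claw":0.8},
    {"x":-1.4,"y":7.5,"z":-3,"roll":0,"claw":0.8},
  ],
)

```text
clock: 30.18
eef_pos: [390.0, 293.1, 76.3]
tool_rot: [-3.137, -0.003, 0.004]
force: [-0.9, 0.0, -1.5]
width: 40.5
```

>>> send_rows(
  rows=[
    {"x":0,"y":0,"z":0,"roll":0,"claw":0.8},
    {"x":0,"y":0,"z":0,"roll":0,"claw":0.8},
    {"x":0,"y":0,"z":0,"roll":0,"claw":0.8},
    {"x":0,"y":0,"z":0,"roll":0,"claw":0.8},
  ],
)

```text
clock: 30.52
eef_pos: [389.1, 289.0, 76.1]
tool_rot: [-3.14, 0.001, -0.002]
force: [-0.7, -0.1, -1.7]
width: 40.7
```

```bash
python3 rod.py w18
python3 - <<'E'
from h import *
im=cv2.imread("pics/w18.png"); print(proj("wrist",[[338.5,224,35],[488.5,224,35],[413,369,35]]).round())
E
```

```text
[389.1 289.   76.1] [-3.14e+00  1.00e-03 -2.00e-03] [-0.7 -0.1 -1.7] 40.7 30.5167
L 24 M mid 1.11 w 11.9 ztop -1.4
L 31 M mid 1.12 w 11.7 ztop -1.1
L 38 M mid 1.11 w 11.4 ztop -0.8
L 45 M mid 1.1 w 11.2 ztop -0.6
L 52 M mid 1.38 w 11.6 ztop -0.3
L 59 M mid 1.37 w 11.9 ztop -0.2
L 66 M mid 1.08 w 11.7 ztop 0.0
L 73 M mid 1.19 w 10.1 ztop -0.8
L 80 M mid 1.18 w 4.7 ztop -3.1
tip L 78.6
head top z rel 5.5 L range [-27.9  37.3]
[[412. 294.]
 [438.  72.]
 [201. 198.]]
```

View pics/w18.png

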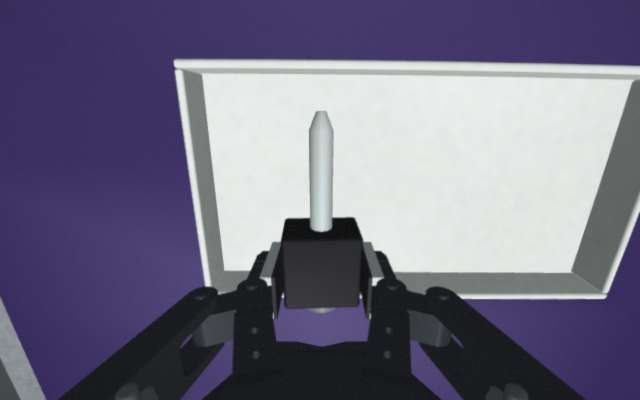

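>>> send_rows(
  rows=[
    {"x":0,"y":0,"z":-1.5,"roll":0,"claw":0.8},
    {"x":0,"y":0,"z":-3,"roll":0,"claw":0.8},
    {"x":0,"y":0,"z":-4,"roll":0,"claw":0.8},
    {"x":0,"y":0,"z":-4.2,"roll":0,"claw":0.8},
    {"x":0,"y":0,"z":-4.2,"roll":0,"claw":0.8},
  ],
)

```text
clock: 31.03
eef_pos: [388.2, 289.3, 33.2]
tool_rot: [-3.141, 0.002, -0.0]
force: [0.2, -0.5, -1.3]
width: 40.4
```

>>> send_rows(
  rows=[
    {"x":0,"y":0,"z":-0.1,"roll":0,"claw":0.8},
    {"x":0,"y":0,"z":-0.2,"roll":0,"claw":0.8},
    {"x":0,"y":0,"z":-0.3,"roll":0,"claw":0.8},
    {"x":0,"y":0,"z":-0.4,"roll":0,"claw":0.8},
    {"x":0,"y":0,"z":-0.4,"roll":0,"claw":0.8},
  ],
)

```text
clock: 31.45
eef_pos: [388.4, 289.8, 29.7]
tool_rot: [-3.14, 0.001, -0.0]
force: [-0.8, -0.3, -0.8]
width: 40.5
```

>>> send_rows(
  rows=[
    {"x":0,"y":0,"z":-0.1,"roll":0,"claw":0.8},
    {"x":0,"y":0,"z":-0.1,"roll":0,"claw":0.8},
    {"x":0,"y":0,"z":-0.2,"roll":0,"claw":0.8},
    {"x":0,"y":0,"z":-0.2,"roll":0,"claw":0.8},
  ],
)

```text
clock: 31.78
eef_pos: [388.7, 289.8, 28.9]
tool_rot: [-3.139, 0.001, -0.0]
force: [-0.8, -0.7, 13.8]
width: 40.7
```

>>> send_rows(
  rows=[
    {"x":0,"y":0,"z":0.1,"roll":0,"claw":0.8},
    {"x":0,"y":0,"z":0.1,"roll":0,"claw":0.5},
    {"x":0,"y":0,"z":0.1,"roll":0,"claw":0.2},
    {"x":0,"y":0,"z":0.1,"roll":0,"claw":0.2},
    {"x":0,"y":0,"z":0.1,"roll":0,"claw":0.2},
  ],
)

```text
clock: 32.2
eef_pos: [388.3, 289.7, 28.5]
tool_rot: [-3.141, 0.002, 0.0]
force: [0.2, -0.2, -0.5]
width: 68.2
```

>>> send_rows(
  rows=[
    {"x":0,"y":0,"z":2,"roll":0,"claw":0.2},
    {"x":0,"y":0,"z":5,"roll":0,"claw":0.2},
    {"x":0,"y":0,"z":8.5,"roll":0,"claw":0.2},
    {"x":0,"y":0,"z":12,"roll":0,"claw":0.2},
    {"x":0,"y":-2,"z":15,"roll":0,"claw":0.2},
  ],
)

```text
clock: 32.62
eef_pos: [388.6, 273.2, 180.3]
tool_rot: [-3.138, -0.0, 0.005]
force: [0.7, 0.5, -0.0]
width: 68.3
```

>>> send_rows(
  rows=[
    {"x":0,"y":0,"z":0,"roll":0,"claw":0.2},
    {"x":0,"y":0,"z":0,"roll":0,"claw":0.2},
    {"x":0,"y":0,"z":0,"roll":0,"claw":0.2},
  ],
)

```text
clock: 32.87
eef_pos: [387.8, 270.0, 178.2]
tool_rot: [-3.14, 0.002, 0.0]
force: [0.0, -0.3, 0.1]
width: 68.1
```

Run:
```python
from h import *
s=ctrl.read_state(); print(s["eef_pos"].round(1),s["tool_rot"].round(3),s["clock"])
c=cal("wrist"); im,D=ctrl.get_image("wrist"); cv2.imwrite("pics/w19.png",im); W=cloud("wrist",D,c)
for z0,z1,t in((30,38,"top"),(17,29,"rod")):
    m=(W[...,0]>345)&(W[...,0]<480)&(W[...,1]>255)&(W[...,1]<325)&(W[...,2]>z0)&(W[...,2]<z1); P=W[m]
    print(t,m.sum(),cv2.minAreaRect(P[:,:2].astype(np.float32)))
    for x in range(362,470,12):
        q=P[abs(P[:,0]-x)<4]; 
        if len(q)>5: print("  x",x,np.percentile(q[:,2],90).round(1),np.median(q[:,1]).round(1))
```

```text
[387.8 270.  178.2] [-3.14e+00  2.00e-03  0.00e+00] 32.8667
top 1685 ((382.8953857421875, 291.2525634765625), (48.96218490600586, 41.36983871459961), 0.032861486077308655)
  x 362 34.6 290.8
  x 374 34.9 291.4
  x 386 34.8 291.1
  x 398 34.8 290.9
  x 410 34.2 291.9
rod 785 ((411.77960205078125, 289.6531677246094), (39.53638458251953, 107.99969482421875), 78.11681365966797)
  x 362 28.7 298.6
  x 410 27.9 290.2
  x 422 26.0 290.8
  x 434 26.1 290.7
  x 446 26.2 290.5
  x 458 26.2 290.7
```

>>> send_rows(
  rows=[
    {"x":1,"y":-3,"z":0.5,"roll":0,"claw":0.2},
    {"x":2.5,"y":-6.5,"z":1,"roll":0.5,"claw":0.2},
    {"x":4,"y":-10,"z":1,"roll":1,"claw":0.2},
    {"x":5.5,"y":-13.5,"z":1,"roll":1.8,"claw":0.2},
    {"x":7,"y":-17,"z":1,"roll":1.8,"claw":0.2},
  ],
)

```text
clock: 33.33
eef_pos: [458.1, 98.6, 187.1]
tool_rot: [-3.141, 0.004, 0.033]
force: [-0.3, -0.5, 0.3]
width: 68.3
```

>>> send_rows(
  rows=[
    {"x":2,"y":-3.3,"z":0,"roll":0,"claw":0.2},
    {"x":4,"y":-6.6,"z":0,"roll":0,"claw":0.2},
    {"x":6,"y":-10,"z":0,"roll":0,"claw":0.2},
    {"x":8,"y":-13.3,"z":0,"roll":0,"claw":0.2},
    {"x":10,"y":-16.5,"z":0,"roll":0,"claw":0.2},
  ],
)

```text
clock: 33.75
eef_pos: [558.4, -66.7, 186.6]
tool_rot: [-3.14, 0.005, 0.031]
force: [-0.0, 1.1, -1.0]
width: 68.3
```

>>> send_rows(
  rows=[
    {"x":2,"y":-2.5,"z":0,"roll":0,"claw":0.2},
    {"x":4,"y":-4.2,"z":-1,"roll":0,"claw":0.2},
    {"x":4,"y":-4.2,"z":-3,"roll":0,"claw":0.2},
    {"x":4,"y":-4.2,"z":-3,"roll":0,"claw":0.2},
    {"x":4,"y":-4.2,"z":-3,"roll":0,"claw":0.2},
  ],
)

```text
clock: 34.17
eef_pos: [596.5, -106.2, 155.8]
tool_rot: [-3.139, 0.008, 0.032]
force: [-0.6, 0.2, 0.4]
width: 68.5
```

>>> send_rows(
  rows=[
    {"x":0,"y":0,"z":0,"roll":0,"claw":0.2},
    {"x":0,"y":0,"z":0,"roll":0,"claw":0.2},
    {"x":0,"y":0,"z":0,"roll":0,"claw":0.2},
  ],
)

```text
clock: 34.42
eef_pos: [598.6, -106.4, 159.4]
tool_rot: [-3.14, 0.0, 0.033]
force: [-0.6, 0.7, 1.4]
width: 68.4
```

Run:
```python
from h import *
s=ctrl.read_state(); print(s["eef_pos"].round(1),s["tool_rot"].round(3),s["clock"])
c=cal("wrist"); im,D=ctrl.get_image("wrist"); cv2.imwrite("pics/w20.png",im); W=cloud("wrist",D,c)
m=(W[...,0]>545)&(W[...,0]<620)&(W[...,1]>-140)&(W[...,1]<-75)&(W[...,2]>96)&(W[...,2]<103); P=W[m]; print(len(P),cv2.minAreaRect(P[:,:2].astype(np.float32)),np.median(P[:,2]))
```

```text
[ 598.6 -106.4  159.4] [-3.14   0.     0.033] 34.4167
2732 ((593.5573120117188, -106.63813018798828), (54.17008590698242, 42.92293930053711), 4.289784908294678) 98.26440297534829
```

>>> send_rows(
  rows=[
    {"x":0,"y":0,"z":-3,"roll":0,"claw":0.2},
    {"x":0,"y":-0.05,"z":-5,"roll":0,"claw":0.2},
    {"x":0,"y":-0.05,"z":-6.9,"roll":0,"claw":0.2},
    {"x":0,"y":-0.05,"z":-6.9,"roll":0,"claw":0.2},
    {"x":0,"y":-0.05,"z":-6.9,"roll":0,"claw":0.2},
  ],
)

```text
clock: 34.88
eef_pos: [598.0, -107.4, 89.6]
tool_rot: [-3.14, 0.003, 0.032]
force: [0.4, 1.2, 1.0]
width: 68.1
```

>>> send_rows(
  rows=[
    {"x":0,"y":0,"z":0,"roll":0,"claw":0.4},
    {"x":0,"y":0,"z":0,"roll":0,"claw":0.6},
    {"x":0,"y":0,"z":0,"roll":0,"claw":0.8},
    {"x":0,"y":0,"z":0,"roll":0,"claw":0.8},
    {"x":0,"y":0,"z":0,"roll":0,"claw":0.8},
  ],
)

```text
clock: 35.3
eef_pos: [599.3, -107.6, 91.2]
tool_rot: [-3.14, -0.001, 0.032]
force: [-0.7, 1.7, 7.2]
width: 40.7
```

>>> send_rows(
  rows=[
    {"x":-0.5,"y":0,"z":0,"roll":0,"claw":0.8},
    {"x":-1.2,"y":-0.04,"z":0,"roll":0,"claw":0.8},
    {"x":-2,"y":-0.06,"z":0,"roll":0,"claw":0.8},
    {"x":-3,"y":-0.1,"z":0,"roll":0,"claw":0.8},
    {"x":-4,"y":-0.13,"z":0,"roll":0,"claw":0.8},
  ],
)

```text
clock: 35.72
eef_pos: [559.5, -109.0, 90.3]
tool_rot: [-3.141, -0.002, 0.032]
force: [-0.7, 0.0, -0.9]
width: 40.4
```

>>> send_rows(
  rows=[
    {"x":-1,"y":-0.03,"z":0,"roll":0,"claw":0.8},
    {"x":-2,"y":-0.06,"z":0,"roll":0,"claw":0.8},
    {"x":-3,"y":-0.1,"z":0,"roll":0,"claw":0.8},
    {"x":-4,"y":-0.13,"z":0,"roll":0,"claw":0.8},
    {"x":-5,"y":-0.16,"z":0,"roll":0,"claw":0.8},
  ],
)

```text
clock: 36.13
eef_pos: [507.8, -110.8, 89.9]
tool_rot: [-3.141, 0.001, 0.031]
force: [-0.5, -0.1, -1.1]
width: 40.6
```

>>> send_rows(
  rows=[
    {"x":0,"y":0,"z":0,"roll":0,"claw":0.8},
    {"x":0,"y":0,"z":0,"roll":0,"claw":0.8},
    {"x":0,"y":0,"z":0,"roll":0,"claw":0.8},
  ],
)

```text
clock: 36.38
eef_pos: [509.4, -110.8, 89.8]
tool_rot: [-3.141, -0.0, 0.032]
force: [0.7, 0.2, -2.4]
width: 41.0
```

```bash
python3 rod.py w21
```

```text
[ 509.4 -110.8   89.8] [-3.141 -0.     0.032] [ 0.7  0.2 -2.4] 41.0 36.3833
L 24 M mid 1.43 w 11.2 ztop -0.4
L 31 M mid 1.4 w 11.0 ztop -0.2
L 38 M mid 1.37 w 12.0 ztop -0.2
L 45 M mid 1.35 w 11.7 ztop 0.2
L 52 M mid 1.33 w 11.6 ztop 0.3
L 59 M mid 1.61 w 11.9 ztop 0.5
L 66 M mid 1.57 w 11.6 ztop 0.5
L 73 M mid 1.78 w 6.7 ztop -1.6
tip L 74.2
head top z rel 6.2 L range [-32.3  37.8]
mouth [317.5  50. ] 0.98 [ 613.7 -104.9   85. ] L,M 104.4 2.6
mouth [113.9  52.9] 0.59 [610.2 -14.2  85. ] L,M 103.9 93.4
```

>>> send_rows(
  rows=[
    {"x":-2,"y":3,"z":1,"roll":-1.8,"claw":0.8},
    {"x":-4,"y":6,"z":1.5,"roll":-1.8,"claw":0.8},
    {"x":-5.5,"y":9.5,"z":1.5,"roll":-1.8,"claw":0.8},
    {"x":-7,"y":13,"z":1.5,"roll":-1.8,"claw":0.8},
    {"x":-8,"y":16.5,"z":1.5,"roll":-1.8,"claw":0.8},
  ],
)

```text
clock: 36.9
eef_pos: [427.1, 55.6, 104.7]
tool_rot: [-3.14, 0.002, -0.001]
force: [0.9, 1.0, -2.5]
width: 40.7
```

>>> send_rows(
  rows=[
    {"x":-1,"y":3.5,"z":0,"roll":0,"claw":0.8},
    {"x":-2,"y":7,"z":0,"roll":0,"claw":0.8},
    {"x":-3,"y":10,"z":0,"roll":0,"claw":0.8},
    {"x":-3.7,"y":12.5,"z":0,"roll":0,"claw":0.8},
    {"x":-3.7,"y":13.6,"z":0,"roll":0,"claw":0.8},
  ],
)

```text
clock: 37.32
eef_pos: [389.6, 194.8, 104.4]
tool_rot: [-3.139, 0.003, 0.006]
force: [-0.2, -0.3, -0.9]
width: 40.2
```

>>> send_rows(
  rows=[
    {"x":0,"y":0,"z":-1.5,"roll":0,"claw":0.8},
    {"x":0,"y":0,"z":-3,"roll":0,"claw":0.8},
    {"x":0,"y":0,"z":-3,"roll":0,"claw":0.8},
    {"x":0,"y":0,"z":-3,"roll":0,"claw":0.8},
    {"x":0,"y":0,"z":-3,"roll":0,"claw":0.8},
  ],
)

```text
clock: 37.73
eef_pos: [391.9, 190.2, 74.9]
tool_rot: [-3.14, 0.001, -0.001]
force: [0.5, -0.4, -1.0]
width: 40.7
```

>>> send_rows(
  rows=[
    {"x":0,"y":0,"z":-1.5,"roll":0,"claw":0.8},
    {"x":0,"y":0,"z":-3,"roll":0,"claw":0.8},
    {"x":0,"y":0,"z":-4,"roll":0,"claw":0.8},
    {"x":0,"y":0,"z":-4.2,"roll":0,"claw":0.8},
    {"x":0,"y":0,"z":-4.2,"roll":0,"claw":0.8},
  ],
)

```text
clock: 38.15
eef_pos: [391.7, 190.2, 32.6]
tool_rot: [-3.141, 0.001, -0.001]
force: [0.5, 0.5, -1.6]
width: 40.5
```

>>> send_rows(
  rows=[
    {"x":0,"y":0,"z":-0.1,"roll":0,"claw":0.8},
    {"x":0,"y":0,"z":-0.2,"roll":0,"claw":0.8},
    {"x":0,"y":0,"z":-0.3,"roll":0,"claw":0.8},
    {"x":0,"y":0,"z":-0.3,"roll":0,"claw":0.8},
    {"x":0,"y":0,"z":-0.3,"roll":0,"claw":0.8},
  ],
)

```text
clock: 38.57
eef_pos: [391.5, 190.4, 29.8]
tool_rot: [-3.14, 0.001, -0.0]
force: [0.3, 0.1, -0.7]
width: 40.7
```

>>> send_rows(
  rows=[
    {"x":0,"y":0,"z":-0.1,"roll":0,"claw":0.8},
    {"x":0,"y":0,"z":-0.1,"roll":0,"claw":0.8},
    {"x":0,"y":0,"z":-0.2,"roll":0,"claw":0.8},
    {"x":0,"y":0,"z":-0.2,"roll":0,"claw":0.8},
  ],
)

```text
clock: 38.9
eef_pos: [391.6, 190.3, 27.9]
tool_rot: [-3.14, 0.001, -0.0]
force: [-0.4, -0.2, 7.4]
width: 40.8
```

Contact with 7 N. I'll release and back off.

>>> send_rows(
  rows=[
    {"x":0,"y":0,"z":0,"roll":0,"claw":0.8},
    {"x":0,"y":0,"z":0,"roll":0,"claw":0.5},
    {"x":0,"y":0,"z":0.1,"roll":0,"claw":0.2},
    {"x":0,"y":0,"z":0.1,"roll":0,"claw":0.2},
    {"x":0,"y":0,"z":0.1,"roll":0,"claw":0.2},
  ],
)

```text
clock: 39.32
eef_pos: [391.4, 190.4, 28.6]
tool_rot: [-3.14, 0.001, 0.0]
force: [0.8, -0.0, 0.2]
width: 68.6
```

>>> send_rows(
  rows=[
    {"x":0,"y":0,"z":2,"roll":0,"claw":0.2},
    {"x":0,"y":0,"z":5,"roll":0,"claw":0.2},
    {"x":0,"y":0,"z":8.5,"roll":0,"claw":0.2},
    {"x":0,"y":0,"z":12,"roll":0,"claw":0.2},
    {"x":0,"y":0,"z":16,"roll":0,"claw":0.2},
  ],
)

```text
clock: 39.73
eef_pos: [390.3, 189.7, 189.5]
tool_rot: [3.141, 0.004, -0.0]
force: [1.7, 1.2, 1.1]
width: 68.3
```

>>> send_rows(
  rows=[
    {"x":0,"y":0,"z":2,"roll":0,"claw":0.2},
    {"x":0,"y":0,"z":4,"roll":0,"claw":0.2},
    {"x":0,"y":0,"z":4,"roll":0,"claw":0.2},
    {"x":0,"y":0,"z":4,"roll":0,"claw":0.2},
    {"x":0,"y":0,"z":4,"roll":0,"claw":0.2},
  ],
)

```text
clock: 40.15
eef_pos: [390.6, 190.4, 227.9]
tool_rot: [-3.141, 0.003, 0.0]
force: [-0.4, 0.6, -0.7]
width: 67.9
```

Run:
```python
from h import *
s=ctrl.read_state(); print(s["eef_pos"].round(1),s["clock"])
c=cal("wrist"); im,D=ctrl.get_image("wrist"); cv2.imwrite("pics/w22.png",im); W=cloud("wrist",D,c)
for yc in(190,290):
    for x in range(366,470,15):
        q=W[(abs(W[...,0]-x)<4)&(abs(W[...,1]-yc)<(18 if x<400 else 6))]
        if len(q)>5: print(yc,x,np.percentile(q[:,2],[10,50,90]).round(1))
a,_=ctrl.get_image("scene"); b=cv2.imread("pics/scene0.png"); cv2.imwrite("pics/scene2.png",a)
for q in("bottle","tape","adapter","mug"):
    r=ctrl.recognise("scene",q)[:1]; print(q,[np.round(t["uv"],1) for t in r])
cv2.imwrite("pics/fin.png",np.hstack([im[:,:400],a[60:340,200:560][:400].copy() if 0 else cv2.resize(a[100:300,220:440],(400,400))[:, :]]))
```

```text
[390.6 190.4 227.9] 40.15
190 366 [33.1 33.9 34.7]
190 381 [33.2 34.  34.9]
190 396 [ 33.3  34.5 292. ]
190 411 [21.  24.9 26.1]
190 426 [21.7 24.9 26.1]
190 441 [21.4 25.1 26.1]
190 456 [ 6.2 24.4 26.1]
290 366 [32.8 33.9 34.8]
290 381 [33.2 34.  35. ]
290 396 [33.1 34.1 34.9]
290 411 [ 5.8 24.2 26.5]
290 426 [ 5.9 23.8 26.1]
290 441 [ 5.9 24.  26.2]
290 456 [ 5.5 23.7 26.1]
bottle [array([331.8, 278.2])]
tape [array([281.4, 292.5])]
adapter [array([253.1, 229.5])]
mug [array([428.1, 160.9])]
```

View pics/fin.png

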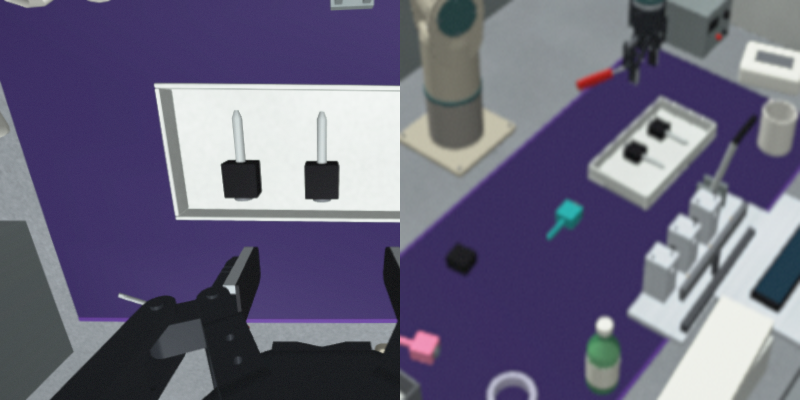

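```bash
python3 -c "
from cell import ctrl
print(ctrl.finish_job())"
```

```text
the job is handed in; nothing more can be done
None
```

The job is done and handed in at about 40 s of the 210 s allowed. Only two black cameras were on the mat, so two were tested, in the rightmost and leftmost clamps.

- **Clamping:** each rod went in past its plunger. The head was home when further pushing only raised the force (16–18 N) without any movement.
- **Lever:** I pulled it to its stop, where extra pull moved nothing and the handle was where the geometry predicts. It was held there for about 1.6 s, then eased back over about 4 s and released at its rest position.
- **Carton:** both cameras were drawn out and set down at light contact (7–14 N), rods along the carton's x. The depth image shows both heads level, with the rods at the right height for lying flat.
- **Other objects:** the adapter and the pink and turquoise look-alikes are where they started. So are the bottle, tape and mug.

**Disagreement:** the network put the tape about 12 pixels from its first reading. The pictures show the ring unmoved at about (281, 297), so I took that as network noise.

I viewed 17 pictures, three over the budget of 14.

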